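# Load the grinding balls into the wash tray

## Task

The five used grinding balls in the scoop are due for washing: push the wash tray fully home along its rails, up against the stop under the funnel, then tip all five balls through the funnel into the tray without spilling any. Set the empty scoop down gently so that it stands level on the bench, leaving the tray home and the bottle, tube rack and tip box where they are.

Things in the scene. Friction and masses are not known exactly. Their poses are not given: they have to be found in the camera images.
- stand: Fixed stand: steel base plate 6 mm thick (x -270 to 76, y -115 to 75 mm), two rails along x (tops 18 mm up) on which the tray slides, an end stop (x 61 to 73 mm, 40 mm high), and a 22 mm square column (x 0, y -98, 140 mm tall) holding a steel funnel over the rails. Origin: on the bench straight below the funnel's axis. x axis: level, along the rails, the way the tray is pushed home; z up.
- funnel_mouth (a point): Centre of the funnel's round open mouth, in the plane of its rim, 175 mm above the bench. Mouth 140 mm across outside, 134 inside; upright collar from the rim down to 162 mm, cone down to 110 mm, then a spout of 56 mm bore ending 80 mm above the bench, 12 mm over the tray's rim. Axes as the stand.
- tray (a joint): How far the receiving tray is drawn out from home, in m: 0 = home against the end stop, under the spout; up to 0.16 = out, clear of the spout. It slides with a drag of about 2.5 N (plus 8 N per m/s) and stays where it is left.
- tray_handle (a point): Middle of the black bar handle on the tray's outer end (moves with the tray): level, 90 mm long across the rails, 11 mm thick, 48 mm above the bench, 35 mm out from the tray's end wall. With the tray home it is 130 mm before the funnel's axis, clear of the funnel. Axes as the stand: pushing along +x sends the tray home.
- tray_in (a point): Centre of the tray's inner floor, 26 mm above the bench (moves with the tray; 20 mm before the funnel's axis when home). Open steel wash tray with drain slots, outside 150 mm along the rails x 116 mm across x 46 mm high, walls 4 mm, rim 68 mm above the bench. Axes as the stand.
- scoop: Loose grey plastic scoop, 150 to 250 g, on the bench with the five balls in it. Origin: under the middle of its floor, at bench level. x axis: towards its open pouring nose; z up. Floor 5 mm thick, flat from x -61 to 47 mm, then ramping up at 18 degrees to the lip at x 100 mm; 76 mm wide (70 inside); back and side walls 40 mm high. A grip bar runs along x above it, on a post at the back (x -70 mm).
- scoop_grip (a point): Point on the axis of the scoop's grip bar, nearly over the balance point: x = -5 mm, 85 mm above the scoop's underside. The bar runs along the scoop's x from -70 to 21 mm, 16 mm wide (y), 18 mm high. Axes as the scoop.
- scoop_lip (a point): Middle of the pouring lip, on top of the nose, at the scoop's x = 100 mm, 23 mm above its underside. Axes as the scoop. The balls roll out once the nose is tipped down more than about 20 degrees; 45 to 50 degrees empties it.
- ball1: Polished steel grinding ball 1 of five, 20 mm across, 33 g. Origin: its centre. It rolls freely. It starts in the scoop.
- ball2: Polished steel grinding ball 2 of five, 20 mm across, 33 g. Origin: its centre. It rolls freely. It starts in the scoop.
- ball3: Polished steel grinding ball 3 of five, 20 mm across, 33 g. Origin: its centre. It rolls freely. It starts in the scoop.
- ball4: Polished steel grinding ball 4 of five, 20 mm across, 33 g. Origin: its centre. It rolls freely. It starts in the scoop.
- ball5: Polished steel grinding ball 5 of five, 20 mm across, 33 g. Origin: its centre. It rolls freely. It starts in the scoop.
- bottle: Bystander: upright clear glass reagent bottle with a blue screw cap, 72 mm across, 150 mm tall. Origin: centre of its underside.
- rack: Bystander: yellow wire-grid tube rack, 206 x 86 mm, 62 mm high, three capped tubes in it rising to 102 mm. Origin: centre of its underside; x along its length.
- tip_box: Bystander: orange pipette-tip box with a clear lid, 120 x 82 x 73 mm. Origin: centre of its underside; x along its length.
Things that resemble listed ones, but are neither listed nor needed, are in the scene too. What is shaped like the scoop but green, pink or red is not meant.

How it is judged:
On the way, in this order (a step that is already met when the one before it is completed fails the run):
1. the tray is home (within 6 mm of the stop) while all five balls are still in the scoop (value of joint tray below 0.006 m and distance between each of ball1, ball2, ball3, ball4, ball5 and scoop below 0.11 m), for 0.2 s.
2. with the tray home, the scoop is tipped (over 17 degrees) with its lip over the funnel's mouth (value of joint tray below 0.006 m and horizontal distance between scoop_lip and funnel_mouth below 0.085 m and height (world z) of scoop_lip above 0.15 m and angle between scoop's own z axis and vertical above 0.3 rad), for 0.1 s.
3. all five balls have gone through the funnel into the tray, which is home (value of joint tray below 0.006 m and distance between each of ball1, ball2, ball3, ball4, ball5 and tray_in below 0.085 m and z of ball1 in the frame of tray_in between 0.005 and 0.042 m and z of ball2 in the frame of tray_in between 0.005 and 0.042 m and z of ball3 in the frame of tray_in between 0.005 and 0.042 m and z of ball4 in the frame of tray_in between 0.005 and 0.042 m and z of ball5 in the frame of tray_in between 0.005 and 0.042 m), for 0.2 s.
At the end, for the whole second after the job is handed in: The tray is home (within 6 mm of its stop), all five balls lie in it, and the empty scoop stands level (within 0.08 rad) and still on the bench (all of step 3 and height (world z) of scoop between -0.01 and 0.006 m and angle between scoop's own z axis and vertical below 0.08 rad and linear speed of scoop below 0.02 m/s); the robot touches nothing.
It fails at once if a ball spilled onto the bench or the floor (height (world z) of any of ball1, ball2, ball3, ball4, ball5 below 0.0125 m).
It fails at once if a ball in the tray while the tray is more than 15 mm out from home (tipped in before it was pushed home, or drawn out again) (value of joint tray above 0.015 m and ((distance between ball1 and tray_in below 0.085 m and z of ball1 in the frame of tray_in between 0.005 and 0.042 m) or (distance between ball2 and tray_in below 0.085 m and z of ball2 in the frame of tray_in between 0.005 and 0.042 m) or (distance between ball3 and tray_in below 0.085 m and z of ball3 in the frame of tray_in between 0.005 and 0.042 m) or (distance between ball4 and tray_in below 0.085 m and z of ball4 in the frame of tray_in between 0.005 and 0.042 m) or (distance between ball5 and tray_in below 0.085 m and z of ball5 in the frame of tray_in between 0.005 and 0.042 m))).
It fails at once if the scoop dropped on the bench (faster than 0.7 m/s below 50 mm) (linear speed of scoop above 0.7 m/s and height (world z) of scoop below 0.05 m).
It fails at once if the bottle, rack or tip box moved more than 30 mm or tipped (distance of any of bottle, rack, tip_box from where it was at the start of the episode above 0.03 m or angle between any of bottle, rack, tip_box's own z axis and vertical above 0.25 rad).
It also fails if it takes over 67 s, if anything falls off the work surface, if the arm or the gripper's body presses on something with over 40 N, if the wrist force passes 120 N, or if a joint passes its speed limit or range.

## Robot

A 7-joint arm with a two-finger parallel gripper is mounted at the origin on the work surface. World frame = base frame: x ahead of the robot, y to its left, z up, the work surface at z = 0. Lengths are in m, angles in rad, forces in N, time in s.
With the tool pointing down it reaches from about 0.35 to 0.9 m from the base axis. Payload 7.2 kg.
Tool frame: the origin (TCP) lies at the very end of the fingers, on their centre line; the grasp point (between the pads) lies 19 mm behind it; z points along the fingers, y is the direction in which the jaws open and shut (so a half turn about z gives the same grasp; the last joint's range is limited). The gripper opens to 85 mm and grips with 20 to 120 N. Pads are 22 mm wide; open, the fingers measure 114 mm over their backs; the gripper's body (76 mm by 85 mm) begins 54 mm behind the grasp point. The pads swing forward as they close: fully open they stand 13 mm farther back than shut.
Start: joints at [-1.272, 0.411, -0.013, 1.596, 0.006, 1.134, -0.082], TCP at [0.224, 0.583, 0.231] pointing down, gripper open.
Joint ranges: [-2.95, 2.95], [-0.29, 1.99], [-1.47, 1.44], [0.14, 2.54], [-1.03, 4.17], [0.13, 1.85], [-2.86, 2.86]. Speed limits (rad/s): [2.39, 2.39, 3.01, 3.01, 3.14, 3.14, 3.14].

## Interface

Orientations are given as a unit quaternion [x, y, z, w].
In Python, from bench import monitor, read_camera, camera_model, ticket gives the robot as it stands.
- The arm moves only by the tool send_rows, never from a script. Its argument "commands" is a list of rows, each an object with "grip": the opening, from 0 (shut) to 1 (fully open); "translation": the shift along the world's x, y, z in m, a list of three; "spin": the turn about the world's z in rad. In form: [{"grip": grip, "translation": [x, y, z], "spin": spin}, ...]. A call has 1 to 12 rows; each row is the pose to reach, as a shift and turn from the pose commanded when the call began; what a row does not reach only later rows make up. A row lasts 1/12 s, in which the tool goes at most 41.7 mm and 7.16 degrees, less where a joint would pass 70% of its speed; a pose out of reach is approached as far as the arm can. A call with a gripper value outside its range is refused whole. The fingers move at their own pace and stop on an object; "newtons" is the grip in N (left out, the last holds). Time passes only in rows, so rows that repeat a pose let the fingers close. It gives the time, the measured TCP pose, the force and the opening at its end, in the units of the state.
- monitor.state(): the state, without advancing time (a new reading comes with each control period).
- read_camera(name): name is "scene" or "top" or "wrist"; returns (picture, depth): 384x512x3 uint8, red, green, blue; 384x512 float32, m along the optical axis (not along the pixel's ray), 0 where there is no reading.
- camera_model(name): a dict with "K" (3x3 intrinsics, pixels), "R" (3x3) and "t" (3): a world point X has camera coordinates R X + t; the wrist camera has in their place "mount" (4x4, takes a point from camera to tool coordinates, whose origin is the TCP and whose axes are the flange's). Camera axes: x right, y down, z forward; pixel columns grow to the right and rows downward; lengths in m; the calibration is good to about 2 mm. A picture is of the moment at which its call begins: read the wrist's pose just before it. camera_model takes no time and is no camera call.
- ticket.close_job(): hands the job in, once; it reports no verdict.
The state is a dict: "t": time; "joint_positions": joint angles; "qvel": joint speeds; "effort": joint torques, N m; "tool_pos": TCP position; "ee_rot": TCP orientation; "wrist_force": force on the tool from outside, world axes, zero at the start; "wrist_torque": the same for the moment, N m; "grip_width": finger opening in m.
Only numpy, scipy, OpenCV 4.12 (cv2) and the standard library are available. Lean on these libraries where they do the work, as an engineer would, in place of code of your own. Each camera call takes 0.05 s, during which the arm holds its last target.

## Working session

There is one attempt and no reset: what is moved stays moved. The work goes in short steps, Python scripts to look and compute and a tool call to move; the robot and the scene stay as the last step left them, time stands still between calls to the robot, and variables do not carry over. Pictures are saved under pics/ and viewed, and the job is handed in when it is done.

Besides the shell and the picture viewer there is one more tool, called after "Emit:" by a JSON object that holds its "api" and its "payload", one argument or row to a line. send_rows: Moves the arm, as the interface text tells. Its arguments: {"type":"object","properties":{"commands":{"type":"array","items":{"type":"object","properties":{"grip":{"type":"number"},"translation":{"type":"array","items":{"type":"number"}},"spin":{"type":"number"}}}},"newtons":{"type":"number"}},"required":["commands"]}

```bash
mkdir -p pics; ls; cat > h.py <<'E'
import numpy as np, cv2
from bench import monitor, read_camera, camera_model, ticket
def shot(n,f):
    im,d=read_camera(n); cv2.imwrite(f'pics/{f}.png',cv2.cvtColor(im,cv2.COLOR_RGB2BGR)); np.savez(f'{f}.npz',im=im,d=d); return im,d
def cloud(n,d):
    m=camera_model(n);K=m['K'];v,u=np.indices(d.shape)
    P=np.stack([(u-K[0][2])/K[0][0]*d,(v-K[1][2])/K[1][1]*d,d],-1)
    return (P-np.array(m['t']))@np.array(m['R'])
E
python3 - <<'E'
from h import *
print(monitor.state())
for n in('scene','top'): shot(n,n+'0')
E
```

```text
pics
{'t': 0.0, 'joint_positions': array([-1.27221643,  0.41189088, -0.0126871 ,  1.59704945,  0.00558983,
        1.13431687, -0.08219092]), 'qvel': array([-0.00211352,  0.00104588, -0.00044218,  0.00017648,  0.00014216,
       -0.00292265, -0.00098026]), 'effort': array([-8.40510129e-04, -6.00628710e+01,  6.81976955e-01, -2.99414080e+01,
        1.38198968e-02,  1.05194098e-02, -4.47435838e-06]), 'tool_pos': array([0.22400174, 0.58293959, 0.23045662]), 'ee_rot': array([ 1.82360416e-01,  9.83231415e-01, -8.09452518e-04, -9.08243367e-05]), 'wrist_force': array([ 0.26037106, -0.67738263,  1.06595822]), 'wrist_torque': array([0.00988024, 0.03954498, 0.00735839]), 'grip_width': 0.08546131300877906}
```

View pics/scene0.png

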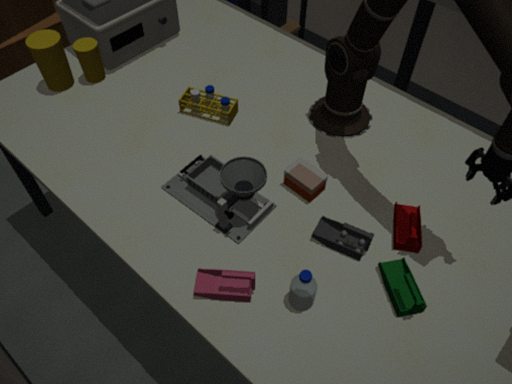

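View pics/top0.png

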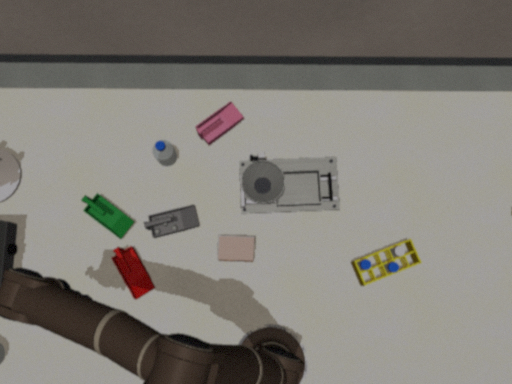

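```bash
python3 - <<'E'
from h import *
z=np.load('top0.npz');im,d=z['im'],z['d']
c=im[80:290,70:430][:,:,::-1]
cv2.imwrite('pics/topz.png',cv2.resize(c,None,fx=2.2,fy=2.2,interpolation=cv2.INTER_CUBIC))
P=cloud('top',d)
for u,v in[(147,224),(263,182),(330,187),(197,215),(172,221),(237,247),(165,150),(387,262)]: print(u,v,P[v,u].round(3))
m=camera_model('top');print(m)
c=im[195:245,140:210][:,:,::-1]
cv2.imwrite('pics/scoopz.png',cv2.resize(c,None,fx=10,fy=10,interpolation=cv2.INTER_CUBIC))
z=np.load('scene0.npz');c=z['im'][130:320,150:440][:,:,::-1]
cv2.imwrite('pics/scz.png',cv2.resize(c,None,fx=2.7,fy=2.7,interpolation=cv2.INTER_CUBIC))
E
```

```text
147 224 [0.442 0.409 0.093]
263 182 [0.581 0.029 0.113]
330 187 [ 0.578 -0.201  0.054]
197 215 [0.485 0.255 0.005]
172 221 [0.464 0.342 0.   ]
237 247 [0.37  0.113 0.077]
165 150 [0.685 0.354 0.125]
387 262 [ 0.325 -0.383  0.061]
{'K': array([[498.90438683,   0.        , 250.65564078],
       [  0.        , 498.90438683, 186.9464893 ],
       [  0.        ,   0.        ,   1.        ]]), 'R': array([[ 7.25498532e-03, -9.99973208e-01,  9.74009428e-04],
       [-9.80566225e-01, -7.30514610e-03, -1.96052323e-01],
       [ 1.96054185e-01,  4.67275975e-04, -9.80592952e-01]]), 't': array([0.06522423, 0.57601051, 1.64303932])}
```

View pics/topz.png

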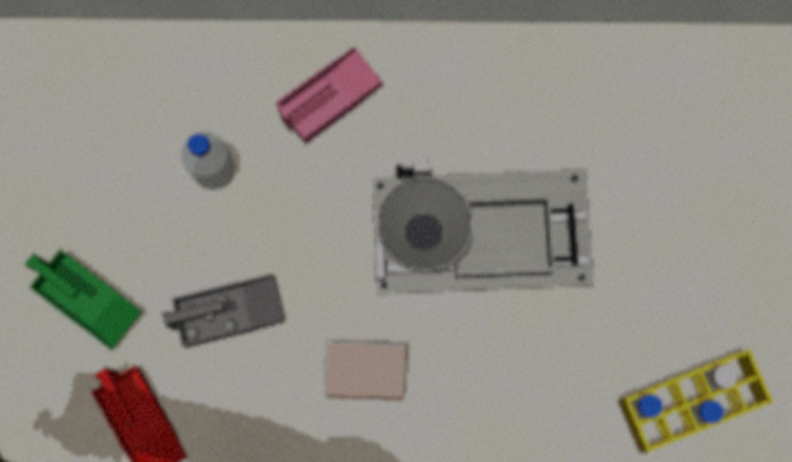

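View pics/scoopz.png

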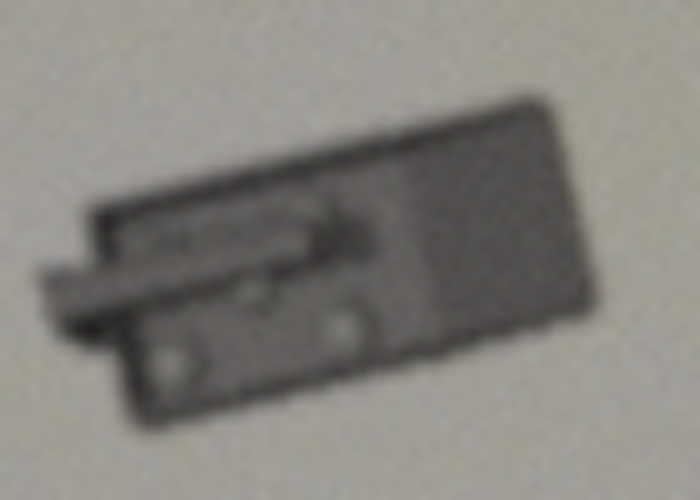

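View pics/scz.png

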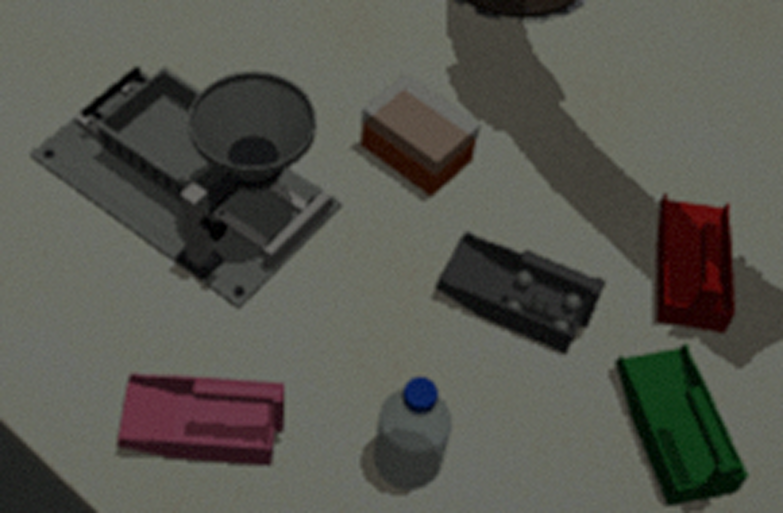

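```bash
python3 - <<'E'
from h import *
z=np.load('top0.npz');im,d=z['im'],z['d'];P=cloud('top',d);h=P[...,2]
def reg(x0,x1,y0,y1,z0,z1):
    m=(P[...,0]>x0)&(P[...,0]<x1)&(P[...,1]>y0)&(P[...,1]<y1)&(h>z0)&(h<z1)&(d>0);return P[m],m
# funnel rim
Q,m=reg(.45,.72,-.08,.14,.12,.19)
c=cv2.minEnclosingCircle(Q[Q[:,2]>.15][:,:2].astype(np.float32));print('rim',c,len(Q),np.percentile(Q[:,2],[5,50,95,99]))
A=Q[Q[:,2]>.168];print(len(A),A[:,:2].min(0),A[:,:2].max(0))
# circle fit on rim
s=np.linalg.lstsq(np.c_[2*A[:,:2],np.ones(len(A))],(A[:,:2]**2).sum(1),rcond=None)[0];print('fit',s[:2],np.sqrt(s[2]+s[0]**2+s[1]**2))
# bar
Q,m=reg(.38,.52,.24,.45,.075,.11);print('bar',len(Q),Q.mean(0),Q.min(0),Q.max(0))
r=cv2.minAreaRect(Q[:,:2].astype(np.float32));print(r)
Q,m=reg(.38,.54,.2,.45,.012,.06);r=cv2.minAreaRect(Q[:,:2].astype(np.float32));print('body',len(Q),r)
print(cv2.boxPoints(r))
# handle
Q,m=reg(.48,.66,-.25,-.15,.035,.07);print('hand',len(Q));
dark=im.sum(-1)<120
vv,uu=np.where(m&dark);print(uu.min(),uu.max(),vv.min(),vv.max()) if len(uu) else 0
B=P[m&dark];print('dark',len(B),np.median(B,0),B.min(0),B.max(0))
L=cv2.fitLine(B[:,:2].astype(np.float32),cv2.DIST_L2,0,.01,.01).ravel();print(L)
# base plate
Q,m=reg(.4,.75,-.3,.15,.003,.012);r=cv2.minAreaRect(Q[:,:2].astype(np.float32));print('base',len(Q),r)
for n,b in dict(tip=(.3,.43,.03,.2,.06,.09),bottle=(.6,.75,.28,.42,.08,.17),rack=(.2,.42,-.5,-.25,.05,.12)).items():
    Q,m=reg(*b);print(n,len(Q),Q.min(0),Q.max(0))
E
```

```text
rim ((0.5725916028022766, 0.03158596530556679), 0.07037420570850372) 1229 [0.12424515 0.14805674 0.17648482 0.18092785]
170 [ 0.50322694 -0.0367087 ] [0.6416516  0.10039258]
fit [0.57191167 0.03181758] 0.06788998431282574
bar 156 [0.4511811  0.37648046 0.09376093] [0.43149026 0.33014544 0.07985238] [0.46875787 0.41985198 0.10314975]
((0.4502418041229248, 0.37485143542289734), (0.022262539714574814, 0.09136515110731125), 12.376994132995605)
body 571 ((0.46512407064437866, 0.31994593143463135), (0.14679037034511566, 0.2067919224500656), 2.2664549350738525)
[[0.38769734 0.42035848]
 [0.39587528 0.21372831]
 [0.5425508  0.21953338]
 [0.53437287 0.42616355]]
hand 220
328 331 174 198
dark 44 [ 0.5814532  -0.20091213  0.05455343] [ 0.5392102  -0.20545425  0.03857602] [ 0.62319172 -0.19589253  0.05979254]
[ 0.9988151   0.04866583  0.57924134 -0.20075922]
base 3560 ((0.5749160647392273, -0.07495419681072235), (0.44988104701042175, 0.34961625933647156), 89.96448516845703)
tip 908 [0.32784944 0.06002516 0.06050079] [0.41066668 0.1791755  0.08938497]
bottle 358 [0.65975323 0.33374036 0.08086227] [0.72911904 0.40373087 0.15888922]
rack 921 [ 0.25356107 -0.4949391   0.05012694] [ 0.40594998 -0.27359277  0.1152021 ]
```

Emit:
{"api": "send_rows", "payload": {
  "commands": [
    {"grip":0,"translation":[0.01,-0.02,0.03],"spin":-0.08},
    {"grip":0,"translation":[0.025,-0.05,0.055],"spin":-0.16},
    {"grip":0,"translation":[0.04,-0.085,0.075],"spin":-0.24},
    {"grip":0,"translation":[0.055,-0.12,0.085],"spin":-0.32},
    {"grip":0,"translation":[0.07,-0.155,0.09],"spin":-0.4},
    {"grip":0,"translation":[0.085,-0.19,0.09],"spin":-0.48},
    {"grip":0,"translation":[0.1,-0.225,0.09],"spin":-0.56},
    {"grip":0,"translation":[0.115,-0.26,0.09],"spin":-0.64},
    {"grip":0,"translation":[0.13,-0.295,0.09],"spin":-0.72},
    {"grip":0,"translation":[0.145,-0.33,0.09],"spin":-0.8},
    {"grip":0,"translation":[0.16,-0.365,0.09],"spin":-0.88},
    {"grip":0,"translation":[0.175,-0.4,0.09],"spin":-0.95}
  ]
}}

```text
t: 1.1
tool_pos: [0.3993, 0.1815, 0.3212]
ee_rot: [0.613, 0.79, 0.0, -0.0]
wrist_force: [0.5, -0.8, 0.8]
grip_width: 0.0
```

```bash
python3 - <<'E'
from h import *
s=monitor.state();print(s['joint_positions'].round(2),s['tool_pos'],s['ee_rot'].round(3))
shot('top','top1')
E
```

```text
[-0.89 -0.    0.35  1.9   0.    1.24 -0.28] [0.3992646  0.1814665  0.32122016] [ 0.613  0.79   0.    -0.   ]
```

Emit:
{"api": "send_rows", "payload": {
  "commands": [
    {"grip":0,"translation":[0.015,-0.035,0],"spin":0},
    {"grip":0,"translation":[0.03,-0.07,0],"spin":0},
    {"grip":0,"translation":[0.045,-0.105,0],"spin":-0.03},
    {"grip":0,"translation":[0.06,-0.14,0],"spin":-0.06},
    {"grip":0,"translation":[0.075,-0.175,0],"spin":-0.1},
    {"grip":0,"translation":[0.09,-0.21,0],"spin":-0.14},
    {"grip":0,"translation":[0.105,-0.245,0],"spin":-0.17},
    {"grip":0,"translation":[0.12,-0.28,0],"spin":-0.19},
    {"grip":0,"translation":[0.135,-0.315,0],"spin":-0.2},
    {"grip":0,"translation":[0.15,-0.35,-0.01],"spin":-0.2},
    {"grip":0,"translation":[0.165,-0.385,-0.03],"spin":-0.2},
    {"grip":0,"translation":[0.18,-0.427,-0.06],"spin":-0.2}
  ]
}}

```text
t: 2.15
tool_pos: [0.5769, -0.2348, 0.2686]
ee_rot: [0.687, 0.726, 0.0, 0.001]
wrist_force: [0.0, 0.2, 0.1]
grip_width: 0.0002
```

Emit:
{"api": "send_rows", "payload": {
  "commands": [
    {"grip":0,"translation":[0,0,-0.035],"spin":0},
    {"grip":0,"translation":[0,0,-0.07],"spin":0},
    {"grip":0,"translation":[0,0,-0.105],"spin":0},
    {"grip":0,"translation":[0,0,-0.14],"spin":0},
    {"grip":0,"translation":[0,0,-0.17],"spin":0},
    {"grip":0,"translation":[0,0,-0.195],"spin":0},
    {"grip":0,"translation":[0,0,-0.21],"spin":0},
    {"grip":0,"translation":[0,0,-0.218],"spin":0},
    {"grip":0,"translation":[0,0,-0.222],"spin":0},
    {"grip":0,"translation":[0,0,-0.222],"spin":0}
  ]
}}

```text
t: 2.98
tool_pos: [0.5752, -0.233, 0.0463]
ee_rot: [0.688, 0.726, -0.0, -0.0]
wrist_force: [0.9, 0.3, 0.1]
grip_width: 0.0005
```

```bash
python3 - <<'E'
from h import *
s=monitor.state();print(s['joint_positions'].round(2),s['tool_pos'],s['ee_rot'].round(3))
im,d=shot('scene','sc2')
cv2.imwrite('pics/sc2z.png',cv2.resize(im[120:260,130:310][:,:,::-1],None,fx=4,fy=4))
E
```

```text
[-0.09  0.67  0.57  1.79 -0.48  0.82  0.77] [ 0.57522967 -0.23296065  0.04631545] [ 0.688  0.726 -0.    -0.   ]
```

View pics/sc2z.png

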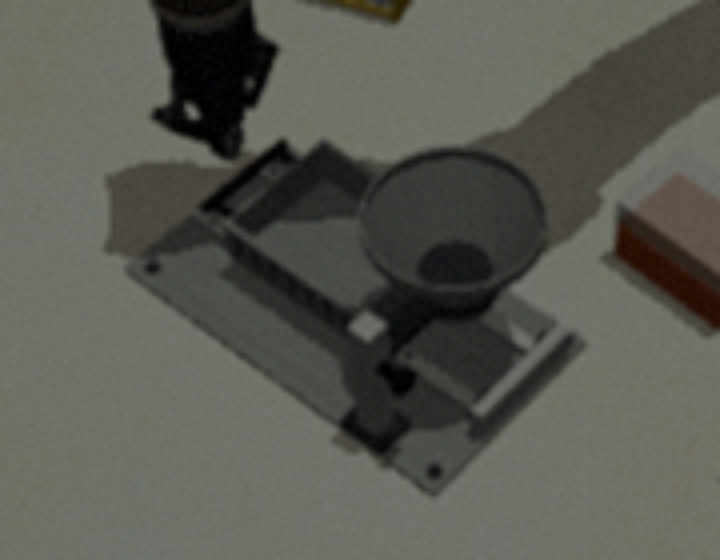

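Emit:
{"api": "send_rows", "payload": {
  "commands": [
    {"grip":0,"translation":[0,0,-0.007],"spin":0},
    {"grip":0,"translation":[0,0.005,-0.01],"spin":0},
    {"grip":0,"translation":[0,0.015,-0.01],"spin":0},
    {"grip":0,"translation":[0,0.027,-0.01],"spin":0},
    {"grip":0,"translation":[0,0.039,-0.01],"spin":0},
    {"grip":0,"translation":[-0.001,0.051,-0.01],"spin":0},
    {"grip":0,"translation":[-0.001,0.063,-0.01],"spin":0},
    {"grip":0,"translation":[-0.002,0.075,-0.01],"spin":0},
    {"grip":0,"translation":[-0.002,0.087,-0.01],"spin":0},
    {"grip":0,"translation":[-0.003,0.097,-0.01],"spin":0},
    {"grip":0,"translation":[-0.003,0.104,-0.01],"spin":0},
    {"grip":0,"translation":[-0.003,0.108,-0.01],"spin":0}
  ]
}}

```text
t: 4.03
tool_pos: [0.5725, -0.1232, 0.0368]
ee_rot: [0.687, 0.726, 0.0, -0.0]
wrist_force: [-1.5, -2.0, -0.4]
grip_width: 0.0001
```

Emit:
{"api": "send_rows", "payload": {
  "commands": [
    {"grip":0,"translation":[0,0.003,0],"spin":0},
    {"grip":0,"translation":[0,0.006,0],"spin":0},
    {"grip":0,"translation":[0,0.009,0],"spin":0},
    {"grip":0,"translation":[0,0.011,0],"spin":0},
    {"grip":0,"translation":[0,0.011,0],"spin":0}
  ]
}}

```text
t: 4.45
tool_pos: [0.5722, -0.1161, 0.0368]
ee_rot: [0.688, 0.725, -0.001, 0.001]
wrist_force: [-1.2, -7.5, -1.1]
grip_width: 0.0001
```

```bash
python3 - <<'E'
from h import *
im,d=shot('scene','sc3')
cv2.imwrite('pics/sc3z.png',cv2.resize(im[120:260,130:310][:,:,::-1],None,fx=4,fy=4))
E
```

```text
(no output)
```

View pics/sc3z.png

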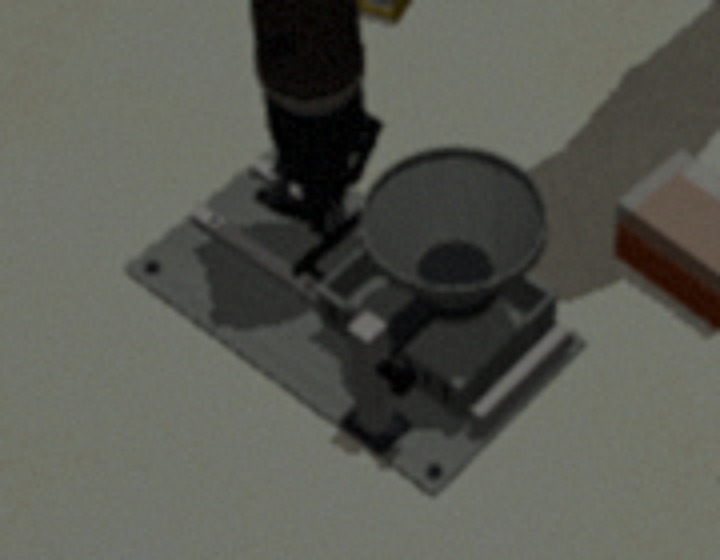

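Emit:
{"api": "send_rows", "payload": {
  "commands": [
    {"grip":0,"translation":[0,0.003,0],"spin":0},
    {"grip":0,"translation":[0,0.006,0],"spin":0},
    {"grip":0,"translation":[0,0.006,0],"spin":0},
    {"grip":0,"translation":[0,0.006,0],"spin":0}
  ]
}}

```text
t: 4.83
tool_pos: [0.5722, -0.1158, 0.037]
ee_rot: [0.69, 0.724, -0.003, 0.004]
wrist_force: [-0.9, -19.8, -4.8]
grip_width: 0.0003
```

Emit:
{"api": "send_rows", "payload": {
  "commands": [
    {"grip":0,"translation":[0,-0.02,0],"spin":0},
    {"grip":0,"translation":[0,-0.04,0],"spin":0},
    {"grip":0,"translation":[0,-0.05,0.02],"spin":0},
    {"grip":0,"translation":[0,-0.05,0.06],"spin":0},
    {"grip":0,"translation":[0,-0.05,0.1],"spin":0},
    {"grip":0,"translation":[0,-0.05,0.14],"spin":0},
    {"grip":0,"translation":[-0.01,-0.03,0.18],"spin":0.03},
    {"grip":0,"translation":[-0.02,0,0.21],"spin":0.06},
    {"grip":0,"translation":[-0.03,0.035,0.225],"spin":0.1},
    {"grip":0,"translation":[-0.04,0.075,0.225],"spin":0.14},
    {"grip":0,"translation":[-0.05,0.115,0.225],"spin":0.163},
    {"grip":0,"translation":[-0.06,0.155,0.225],"spin":0.163}
  ]
}}

```text
t: 5.83
tool_pos: [0.5125, 0.0477, 0.2628]
ee_rot: [0.626, 0.78, 0.002, 0.0]
wrist_force: [0.7, 0.2, -0.1]
grip_width: 0.0003
```

Emit:
{"api": "send_rows", "payload": {
  "commands": [
    {"grip":0,"translation":[-0.01,0.04,0],"spin":0},
    {"grip":0,"translation":[-0.02,0.08,0],"spin":0},
    {"grip":0,"translation":[-0.03,0.12,0],"spin":0},
    {"grip":0.5,"translation":[-0.04,0.16,0],"spin":0},
    {"grip":0.5,"translation":[-0.05,0.2,0],"spin":0},
    {"grip":0.5,"translation":[-0.055,0.24,0],"spin":0},
    {"grip":0.5,"translation":[-0.06,0.28,0],"spin":0},
    {"grip":0.5,"translation":[-0.065,0.31,0],"spin":0},
    {"grip":0.5,"translation":[-0.068,0.325,0],"spin":0},
    {"grip":0.5,"translation":[-0.07,0.33,0],"spin":0},
    {"grip":0.5,"translation":[-0.07,0.33,0],"spin":0},
    {"grip":0.5,"translation":[-0.07,0.33,0],"spin":0}
  ]
}}

```text
t: 6.83
tool_pos: [0.4434, 0.3737, 0.2619]
ee_rot: [0.627, 0.779, -0.0, 0.0]
wrist_force: [-0.3, -1.6, 0.2]
grip_width: 0.0427
```

```bash
cat >> h.py <<'E'
from scipy.spatial.transform import Rotation as Rn
def wcloud(f):
    s=monitor.state();im,d=shot('wrist',f);m=camera_model('wrist');K=np.array(m['K']);v,u=np.indices(d.shape)
    P=np.stack([(u-K[0][2])/K[0][0]*d,(v-K[1][2])/K[1][1]*d,d],-1)
    M=np.array(m['mount']);P=P@M[:3,:3].T+M[:3,3]
    return s,im,d,P@Rn.from_quat(s['ee_rot']).as_matrix().T+s['tool_pos']
E
python3 - <<'E'
from h import *
s,im,d,P=wcloud('w1');print(s['tool_pos'],s['joint_positions'].round(2),s['ee_rot'].round(3))
np.save('w1P.npy',P);print(camera_model('wrist')['mount'])
im,d=shot('top','top3')
E
```

```text
[0.44340453 0.37371193 0.2618513 ] [-1.16  0.33  0.49  1.69 -0.16  1.16 -0.41] [ 0.627  0.779 -0.     0.   ]
[[-9.35722381e-04 -9.48516003e-01 -3.16727828e-01  8.07609606e-02]
 [ 9.99999323e-01 -1.10655774e-03  3.59507334e-04 -5.18839449e-05]
 [-6.91476089e-04 -3.16727277e-01  9.48516396e-01 -1.42089911e-01]
 [ 0.00000000e+00  0.00000000e+00  0.00000000e+00  1.00000000e+00]]
```

View pics/w1.png

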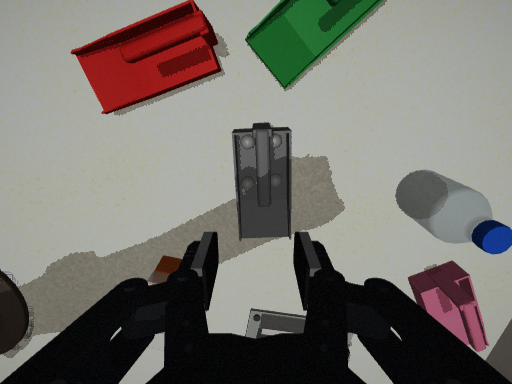

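View pics/top3.png

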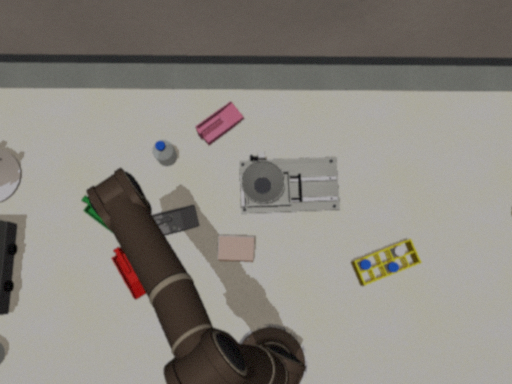

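```bash
python3 - <<'E'
from h import *
P=np.load('w1P.npy');v,u=np.indices(P.shape[:2])
m=(u>225)&(u<300)&(v>115)&(v<245)
b=m&(P[...,2]>.083)&(P[...,2]<.11)
Q=P[b];print(len(Q),Q.min(0),Q.max(0),np.median(Q[:,2]));r=cv2.minAreaRect(Q[:,:2].astype(np.float32));print(r);print(cv2.boxPoints(r))
b=m&(P[...,2]>.012)&(P[...,2]<.11)
Q=P[b];r=cv2.minAreaRect(Q[:,:2].astype(np.float32));print(r);print(cv2.boxPoints(r))
E
```

```text
1140 [0.43062461 0.32913893 0.08365672] [0.4697986  0.42045    0.09539933] 0.09290883064168735
((0.4509736895561218, 0.37408965826034546), (0.020931657403707504, 0.09115247428417206), 13.502450942993164)
[[0.4301557  0.41596252]
 [0.4514386  0.32732952]
 [0.47179168 0.3322168 ]
 [0.45050877 0.4208498 ]]
((0.4621647596359253, 0.33597850799560547), (0.07618620991706848, 0.17039743065834045), 14.663175582885742)
[[0.40374544 0.40875962]
 [0.44687918 0.24391189]
 [0.5205841  0.2631974 ]
 [0.47745034 0.42804512]]
```

```bash
python3 - <<'E'
from h import *
im=np.load('w1.npz')['im'];cv2.imwrite('pics/w1z.png',cv2.resize(im[115:245,220:305][:,:,::-1],None,fx=4.5,fy=4.5,interpolation=cv2.INTER_CUBIC))
E
```

```text
(no output)
```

View pics/w1z.png

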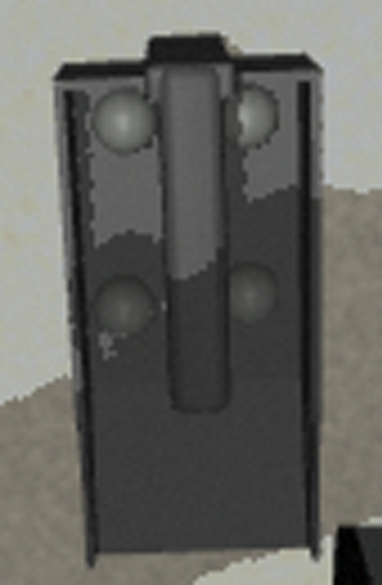

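Emit:
{"api": "send_rows", "payload": {
  "commands": [
    {"grip":0.5,"translation":[0.001,0.013,-0.02],"spin":0.02},
    {"grip":0.5,"translation":[0.001,0.026,-0.05],"spin":0.02},
    {"grip":0.5,"translation":[0.001,0.026,-0.085],"spin":0.02},
    {"grip":0.5,"translation":[0.001,0.026,-0.12],"spin":0.02},
    {"grip":0.5,"translation":[0.001,0.026,-0.15],"spin":0.02},
    {"grip":0.5,"translation":[0.001,0.026,-0.165],"spin":0.02},
    {"grip":0.5,"translation":[0.001,0.026,-0.165],"spin":0.02}
  ]
}}

```text
t: 7.52
tool_pos: [0.4428, 0.3981, 0.0935]
ee_rot: [0.619, 0.785, -0.003, 0.0]
wrist_force: [-0.5, -1.1, -0.1]
grip_width: 0.0427
```

```bash
python3 - <<'E'
from h import *
s,im,d,P=wcloud('w2');print(s['tool_pos'],s['ee_rot'].round(3))
np.save('w2P.npy',P)
E
```

```text
[0.44280943 0.39814973 0.0934869 ] [ 0.619  0.785 -0.003  0.   ]
```

View pics/w2.png

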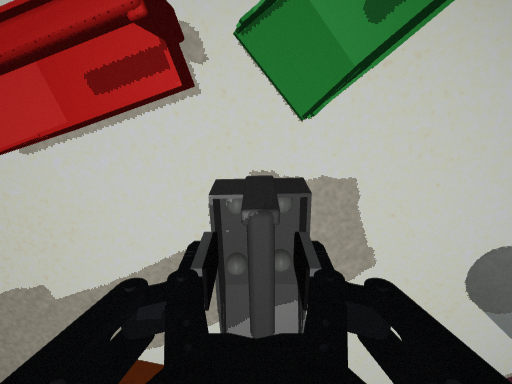

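Emit:
{"api": "send_rows", "payload": {
  "commands": [
    {"grip":0.5,"translation":[0.001,0.001,-0.012],"spin":0},
    {"grip":0.5,"translation":[0.001,0.001,-0.024],"spin":0},
    {"grip":0.5,"translation":[0.001,0.001,-0.024],"spin":0},
    {"grip":0.1,"translation":[0.001,0.001,-0.024],"spin":0},
    {"grip":0,"translation":[0.001,0.001,-0.024],"spin":0},
    {"grip":0,"translation":[0.001,0.001,-0.024],"spin":0},
    {"grip":0,"translation":[0.001,0.001,-0.024],"spin":0},
    {"grip":0,"translation":[0.001,0.001,-0.024],"spin":0}
  ],
  "newtons": 20
}}

```text
t: 8.23
tool_pos: [0.4449, 0.4025, 0.0732]
ee_rot: [0.619, 0.786, 0.0, 0.0]
wrist_force: [0.2, -0.3, 0.6]
grip_width: 0.0214
```

Emit:
{"api": "send_rows", "payload": {
  "commands": [
    {"grip":0,"translation":[0,0,0],"spin":0},
    {"grip":0,"translation":[0,0,0],"spin":0}
  ]
}}

```text
t: 8.4
tool_pos: [0.4449, 0.4025, 0.0732]
ee_rot: [0.619, 0.786, 0.0, -0.0]
wrist_force: [-1.4, -1.3, 3.0]
grip_width: 0.0212
```

```bash
python3 - <<'E'
from h import *
s,im,d,P=wcloud('w3');print(s['tool_pos'],s['grip_width'])
im,d=shot('scene','sc4')
cv2.imwrite('pics/sc4z.png',cv2.resize(im[180:320,290:440][:,:,::-1],None,fx=4,fy=4))
E
```

```text
[0.44490828 0.40252141 0.07317556] 0.02120853966052484
```

View pics/w3.png

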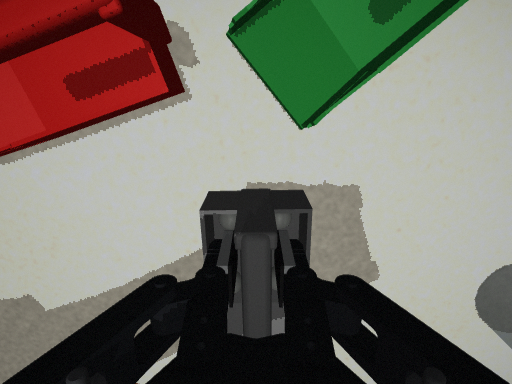

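View pics/sc4z.png

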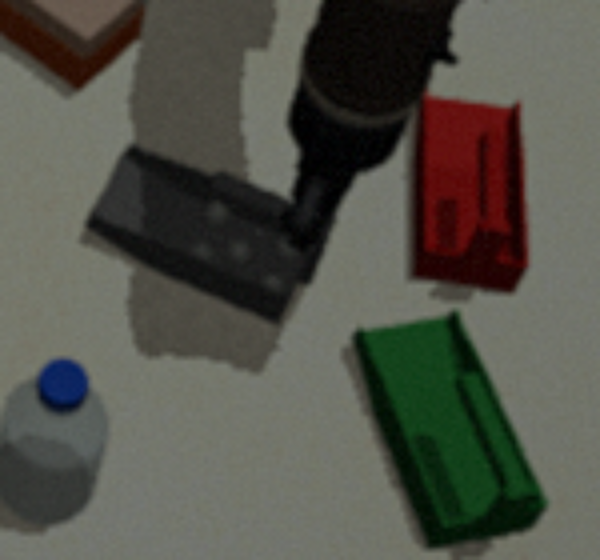

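Emit:
{"api": "send_rows", "payload": {
  "commands": [
    {"grip":0,"translation":[0,0,0.004],"spin":0},
    {"grip":0,"translation":[0,0,0.008],"spin":0},
    {"grip":0,"translation":[0,0,0.012],"spin":0},
    {"grip":0,"translation":[0,0,0.012],"spin":0}
  ]
}}

```text
t: 8.83
tool_pos: [0.4451, 0.4027, 0.0856]
ee_rot: [0.619, 0.786, 0.001, 0.0]
wrist_force: [-0.3, 0.8, -2.1]
grip_width: 0.0213
```

```bash
python3 - <<'E'
from h import *
s=monitor.state();print(s['wrist_force'],s['wrist_torque'],s['grip_width'],s['tool_pos'])
im,d=shot('scene','sc5')
cv2.imwrite('pics/sc5z.png',cv2.resize(im[180:320,290:440][:,:,::-1],None,fx=4,fy=4))
im,d=shot('top','top5')
cv2.imwrite('pics/top5z.png',cv2.resize(im[170:270,80:240][:,:,::-1],None,fx=4,fy=4))
P=cloud('scene',np.load('sc5.npz')['d']);Q=P.reshape(-1,3);
# lip region heights
f=np.array([.237,-.972]);l=np.array([-f[1],f[0]])
o=np.array([.451,.374])+.0245*f
q=Q[:,:2]-o;a=q@f;b=q@l
for lo,hi in[(.03,.045),(.055,.065),(.075,.085),(.088,.098),(.105,.12)]:
    k=(a>lo)&(a<hi)&(abs(b)<.028);print(lo,k.sum(),np.median(Q[k,2]) if k.any() else 0)
P0=cloud('scene',np.load('scene0.npz')['d']);Q=P0.reshape(-1,3)
q=Q[:,:2]-o;a=q@f;b=q@l
for lo,hi in[(.03,.045),(.055,.065),(.075,.085),(.088,.098),(.105,.12)]:
    k=(a>lo)&(a<hi)&(abs(b)<.028);print(lo,k.sum(),np.median(Q[k,2]) if k.any() else 0)
E
```

```text
[-0.29348999  0.83631876 -2.1017516 ] [0.17294913 0.05493313 0.01051649] 0.021343633152431964 [0.44506026 0.40271297 0.08555141]
0.03 59 0.005604723989488834
0.055 43 0.009557693380431219
0.075 49 0.013810110878942912
0.088 34 0.0073064272403210095
0.105 69 -0.0011288079071448513
0.03 52 0.0047203815879883
0.055 42 0.008505374564379827
0.075 48 0.01597190675962285
0.088 48 0.019203655491397437
0.105 65 -0.001535228120647142
```

View pics/sc5z.png

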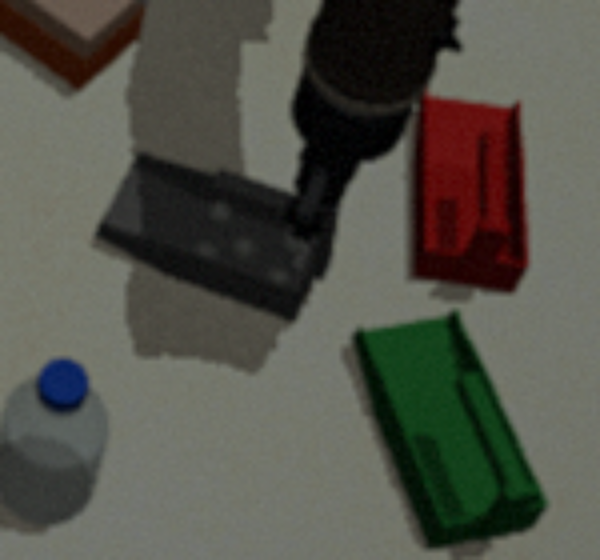

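Emit:
{"api": "send_rows", "payload": {
  "commands": [
    {"grip":0,"translation":[0,0,-0.006],"spin":0},
    {"grip":0,"translation":[0,0,-0.012],"spin":0},
    {"grip":0,"translation":[0,0,-0.013],"spin":0},
    {"grip":0,"translation":[0,0,-0.013],"spin":0}
  ]
}}

```text
t: 9.27
tool_pos: [0.4451, 0.4037, 0.0723]
ee_rot: [0.618, 0.786, 0.001, -0.0]
wrist_force: [-1.9, 2.3, 7.9]
grip_width: 0.0213
```

Emit:
{"api": "send_rows", "payload": {
  "commands": [
    {"grip":0,"translation":[0,0,0],"spin":0},
    {"grip":0,"translation":[0,0,0],"spin":0},
    {"grip":0,"translation":[0,0,0],"spin":0},
    {"grip":0,"translation":[0,0,0.003],"spin":0},
    {"grip":0,"translation":[0,0,0.006],"spin":0},
    {"grip":0,"translation":[0,0,0.01],"spin":0},
    {"grip":0,"translation":[0,0,0.015],"spin":0},
    {"grip":0,"translation":[0,0,0.02],"spin":0},
    {"grip":0,"translation":[0,0,0.02],"spin":0},
    {"grip":0,"translation":[0,0,0.02],"spin":0}
  ],
  "newtons": 120
}}

```text
t: 10.1
tool_pos: [0.4449, 0.4025, 0.092]
ee_rot: [0.619, 0.786, 0.0, -0.0]
wrist_force: [-0.4, 0.6, -3.1]
grip_width: 0.0172
```

```bash
cat >> h.py <<'E'
def prof(tag,f,o,name='scene'):
    im,d=shot(name,tag);Q=cloud(name,d).reshape(-1,3);f=np.array(f);l=np.array([-f[1],f[0]]);q=Q[:,:2]-np.array(o);a=q@f;b=q@l
    for lo in np.arange(.0,.13,.01):
        k=(a>lo)&(a<lo+.01)&(abs(b)<.028);print(round(lo,3),k.sum(),np.percentile(Q[k,2],[10,50,90]).round(4) if k.any() else 0)
    return im
E
python3 - <<'E'
from h import *
s=monitor.state();print(s['wrist_force'],s['wrist_torque'],s['grip_width'],s['tool_pos'])
im=prof('sc6',[.237,-.972],[.4568,.3502])
cv2.imwrite('pics/sc6z.png',cv2.resize(im[180:320,290:440][:,:,::-1],None,fx=4,fy=4))
E
```

```text
[-0.39157155  0.64394633 -3.131157  ] [ 0.21635081  0.0539981  -0.0046446 ] 0.01717913289129127 [0.44485996 0.40249371 0.09203726]
0.0 99 [0.0168 0.1066 0.4946]
0.01 63 [0.0134 0.0179 0.1058]
0.02 45 [0.0142 0.0295 0.0371]
0.03 43 [0.0187 0.0303 0.0357]
0.04 37 [0.0132 0.0168 0.0318]
0.05 44 [0.0154 0.0185 0.0224]
0.06 41 [0.0168 0.0196 0.023 ]
0.07 47 [0.0193 0.022  0.0253]
0.08 49 [0.0208 0.0248 0.0293]
0.09 30 [-0.0033  0.0233  0.0272]
0.1 47 [-0.005  -0.0002  0.0016]
0.11 47 [-0.004  -0.0011  0.0024]
0.12 47 [-0.0046 -0.0009  0.003 ]
```

View pics/sc6z.png

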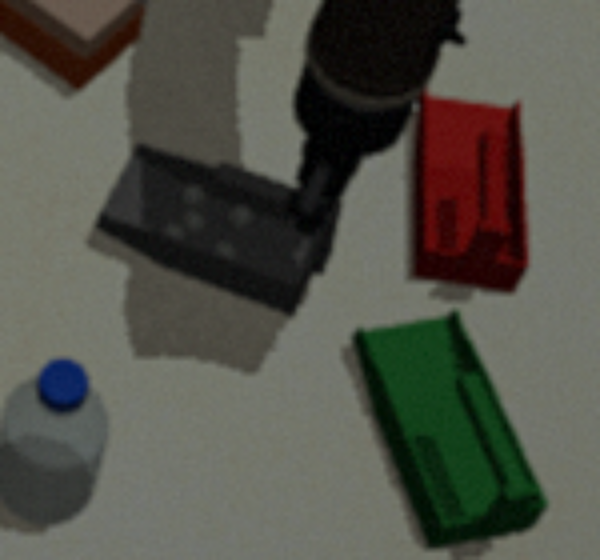

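Emit:
{"api": "send_rows", "payload": {
  "commands": [
    {"grip":0,"translation":[0,0,-0.007],"spin":0},
    {"grip":0,"translation":[0,0,-0.014],"spin":0},
    {"grip":0,"translation":[0,0,-0.019],"spin":0},
    {"grip":0,"translation":[0,0,-0.021],"spin":0},
    {"grip":0,"translation":[0,0,-0.021],"spin":0},
    {"grip":0,"translation":[0,0,-0.018],"spin":0},
    {"grip":0,"translation":[0,0,-0.012],"spin":0},
    {"grip":0,"translation":[0,0,-0.006],"spin":0},
    {"grip":0,"translation":[0,0,0],"spin":0},
    {"grip":0,"translation":[0,0,0.004],"spin":0},
    {"grip":0,"translation":[0,0,0.005],"spin":0},
    {"grip":0,"translation":[0,0,0.005],"spin":0}
  ]
}}

```text
t: 11.15
tool_pos: [0.4449, 0.4025, 0.097]
ee_rot: [0.619, 0.786, 0.0, 0.0]
wrist_force: [-1.2, -0.2, -3.0]
grip_width: 0.0166
```

```bash

python3 - <<'E'
from h import *
s=monitor.state();print(s['wrist_force'],s['wrist_torque'],s['grip_width'],s['tool_pos'])
im=prof('sc7',[.237,-.972],[.4568,.3502])
cv2.imwrite('pics/sc7z.png',cv2.resize(im[180:320,290:440][:,:,::-1],None,fx=4,fy=4))
E
```

```text
[-1.19358806 -0.21404715 -2.97445026] [ 0.20074803  0.03101703 -0.00134724] 0.016600941684620278 [0.44488495 0.40247886 0.09703448]
0.0 110 [0.0197 0.11   0.4915]
0.01 67 [0.0199 0.0385 0.1093]
0.02 44 [0.0186 0.0305 0.0388]
0.03 48 [0.0295 0.0351 0.0395]
0.04 36 [0.0185 0.0284 0.0378]
0.05 43 [0.0188 0.0221 0.0256]
0.06 43 [0.0214 0.0241 0.0274]
0.07 45 [0.0214 0.0263 0.0292]
0.08 52 [0.0245 0.0283 0.0316]
0.09 26 [-0.0017  0.0287  0.0324]
0.1 45 [-0.0037 -0.0005  0.0016]
0.11 49 [-0.0041 -0.0013  0.002 ]
0.12 44 [-0.0039 -0.0007  0.0021]
```

View pics/sc7z.png

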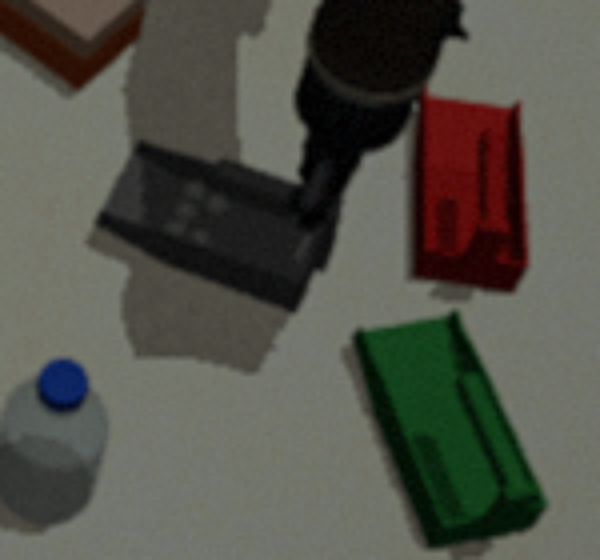

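Emit:
{"api": "send_rows", "payload": {
  "commands": [
    {"grip":0,"translation":[0,0,0.003],"spin":0},
    {"grip":0,"translation":[0,0,0.008],"spin":0},
    {"grip":0,"translation":[0,0,0.014],"spin":0},
    {"grip":0,"translation":[0,0,0.02],"spin":0},
    {"grip":0,"translation":[0,0,0.025],"spin":0},
    {"grip":0,"translation":[0,0,0.028],"spin":0},
    {"grip":0,"translation":[0,0,0.028],"spin":0}
  ]
}}

```text
t: 11.78
tool_pos: [0.4452, 0.4028, 0.1258]
ee_rot: [0.619, 0.786, 0.001, 0.0]
wrist_force: [-0.2, 0.4, -2.8]
grip_width: 0.0166
```

```bash

python3 - <<'E'
from h import *
s=monitor.state();print(s['wrist_force'],s['wrist_torque'],s['grip_width'],s['tool_pos'])
im=prof('sc8',[.237,-.972],[.4568,.3502])
E
```

```text
[-0.2098749   0.37965297 -2.81230341] [ 0.1933606   0.04480457 -0.03012306] 0.016592230532813022 [0.44518302 0.40275128 0.12584575]
0.0 129 [0.     0.1374 0.528 ]
0.01 86 [-0.0012  0.0656  0.1379]
0.02 60 [-0.0014  0.051   0.0665]
0.03 67 [-0.0031  0.0638  0.0677]
0.04 50 [-0.0026  0.0513  0.0633]
0.05 55 [-0.0009  0.0509  0.0548]
0.06 66 [-0.0033  0.0518  0.0562]
0.07 72 [-0.0016  0.0541  0.0581]
0.08 70 [-0.0015  0.0568  0.0618]
0.09 29 [-0.0028  0.0029  0.0619]
0.1 39 [-0.005  -0.0012  0.0025]
0.11 49 [-0.0043 -0.0008  0.0028]
0.12 45 [-0.004  -0.0004  0.0028]
```

Emit:
{"api": "send_rows", "payload": {
  "commands": [
    {"grip":0,"translation":[0,0,0.004],"spin":0},
    {"grip":0,"translation":[0,0,0.012],"spin":0},
    {"grip":0,"translation":[0,0,0.024],"spin":0},
    {"grip":0,"translation":[0,0,0.04],"spin":0},
    {"grip":0,"translation":[0,0,0.058],"spin":0},
    {"grip":0,"translation":[0.001,-0.003,0.076],"spin":0},
    {"grip":0,"translation":[0.003,-0.008,0.094],"spin":0},
    {"grip":0,"translation":[0.006,-0.016,0.112],"spin":0},
    {"grip":0,"translation":[0.01,-0.026,0.128],"spin":0},
    {"grip":0,"translation":[0.015,-0.039,0.142],"spin":0},
    {"grip":0,"translation":[0.02,-0.054,0.152],"spin":0},
    {"grip":0,"translation":[0.027,-0.071,0.16],"spin":0}
  ]
}}

```text
t: 12.83
tool_pos: [0.472, 0.3309, 0.2866]
ee_rot: [0.618, 0.786, 0.001, -0.0]
wrist_force: [0.0, -0.3, -3.5]
grip_width: 0.0169
```

Emit:
{"api": "send_rows", "payload": {
  "commands": [
    {"grip":0,"translation":[0.007,-0.018,0.002],"spin":0},
    {"grip":0,"translation":[0.014,-0.036,0.002],"spin":0},
    {"grip":0,"translation":[0.02,-0.054,0.002],"spin":0},
    {"grip":0,"translation":[0.027,-0.072,0.002],"spin":0},
    {"grip":0,"translation":[0.034,-0.09,0.002],"spin":0},
    {"grip":0,"translation":[0.04,-0.106,0.002],"spin":0},
    {"grip":0,"translation":[0.045,-0.12,0.002],"spin":0},
    {"grip":0,"translation":[0.05,-0.132,0.002],"spin":0},
    {"grip":0,"translation":[0.054,-0.142,0.002],"spin":0},
    {"grip":0,"translation":[0.057,-0.15,0.002],"spin":0},
    {"grip":0,"translation":[0.059,-0.156,0.002],"spin":0},
    {"grip":0,"translation":[0.06,-0.16,0.002],"spin":0}
  ]
}}

```text
t: 13.83
tool_pos: [0.5319, 0.1706, 0.2869]
ee_rot: [0.619, 0.786, 0.0, 0.0]
wrist_force: [-0.8, -0.3, -3.6]
grip_width: 0.0171
```

```bash
cat >> h.py <<'E'
def look(tag,C=(.572,.0315),f=(.237,-.972)):
    s=monitor.state();print(s['t'],s['tool_pos'].round(4),s['ee_rot'].round(3),s['wrist_force'].round(1),s['wrist_torque'].round(3),round(s['grip_width'],4))
    f=np.array(f);l=np.array([-f[1],f[0]])
    im,d=shot('scene',tag);cv2.imwrite(f'pics/{tag}z.png',cv2.resize(im[90:230,170:350][:,:,::-1],None,fx=4,fy=4))
    im,d=shot('top',tag+'t');cv2.imwrite(f'pics/{tag}tz.png',cv2.resize(im[130:250,190:330][:,:,::-1],None,fx=4,fy=4))
    for n in('scene','top'):
        Q=cloud(n,np.load(tag+('t' if n=='top' else '')+'.npz')['d']).reshape(-1,3);q=Q[:,:2]-np.array(C);a=q@f;b=q@l
        k=(a>-.1)&(a<.06)&(abs(b)<.03)&(Q[:,2]>.15)
        print(n,[(round(lo*1000),int((k&(a>lo)&(a<lo+.01)).sum()),round(float(np.median(Q[k&(a>lo)&(a<lo+.01),2])),4)) for lo in np.arange(-.1,.06,.01) if (k&(a>lo)&(a<lo+.01)).any()])
E
python3 - <<'E'
from h import *
look('p1')
E
```

```text
13.8333 [0.5319 0.1706 0.2869] [0.619 0.786 0.    0.   ] [-0.8 -0.3 -3.6] [0.179 0.071 0.008] 0.0171
scene [(-100, 60, 0.2849), (-90, 70, 0.2227), (-80, 68, 0.2309), (-70, 58, 0.2109), (-60, 53, 0.2255), (-50, 19, 0.2141), (-40, 38, 0.2128), (-30, 39, 0.2147), (-20, 44, 0.217), (-10, 51, 0.2193), (0, 9, 0.2203), (50, 27, 0.1525)]
top [(-100, 128, 0.661), (-90, 62, 0.2193), (-80, 57, 0.2278), (-70, 65, 0.2226), (-60, 56, 0.2283), (-50, 56, 0.2138), (-40, 64, 0.2148), (-30, 61, 0.2173), (-20, 61, 0.2203), (-10, 62, 0.2214), (0, 10, 0.2207), (30, 1, 0.1513), (40, 4, 0.1514), (50, 37, 0.1547)]
```

View pics/p1z.png

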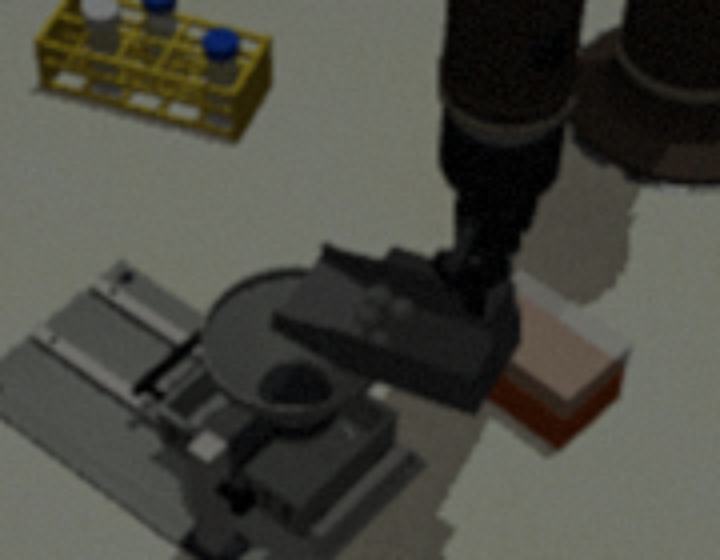

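View pics/p1tz.png

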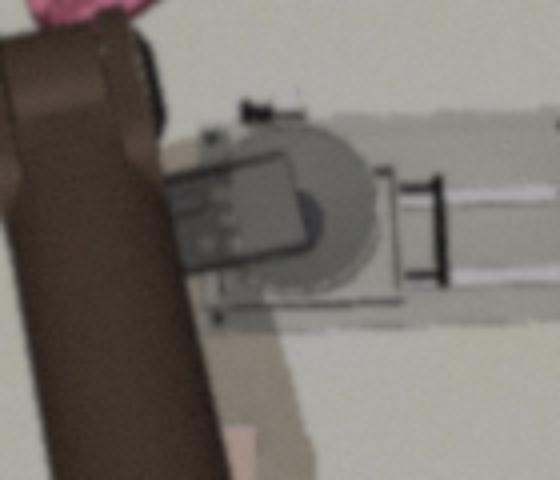

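Emit:
{"api": "send_rows", "payload": {
  "commands": [
    {"grip":0,"translation":[0.001,-0.003,0],"spin":0},
    {"grip":0,"translation":[0.003,-0.008,0],"spin":0},
    {"grip":0,"translation":[0.006,-0.015,0],"spin":0},
    {"grip":0,"translation":[0.009,-0.022,0],"spin":0},
    {"grip":0,"translation":[0.012,-0.028,0],"spin":0},
    {"grip":0,"translation":[0.014,-0.032,0],"spin":0},
    {"grip":0,"translation":[0.014,-0.033,0],"spin":0},
    {"grip":0,"translation":[0.014,-0.033,0],"spin":0}
  ]
}}

```text
t: 14.6
tool_pos: [0.5459, 0.1378, 0.2867]
ee_rot: [0.619, 0.785, -0.0, 0.0]
wrist_force: [-0.2, -0.0, -4.0]
grip_width: 0.0169
```

Emit:
{"api": "send_rows", "payload": {
  "commands": [
    {"grip":0,"translation":[0,0,0],"spin":0},
    {"grip":0,"translation":[0,0,0],"spin":0}
  ],
  "newtons": 90
}}

```text
t: 14.77
tool_pos: [0.5456, 0.1388, 0.2867]
ee_rot: [0.618, 0.786, 0.0, -0.0]
wrist_force: [0.3, 0.0, -3.4]
grip_width: 0.0168
```

```bash

python3 - <<'E'
from h import *
look('p2')
E
```

```text
14.7667 [0.5456 0.1388 0.2867] [ 0.618  0.786  0.    -0.   ] [ 0.3  0.  -3.4] [ 0.237  0.042 -0.037] 0.0168
scene [(-100, 196, 0.6735), (-90, 302, 0.6713), (-80, 195, 0.6762), (-70, 130, 0.2988), (-60, 64, 0.2139), (-50, 81, 0.2279), (-40, 33, 0.2254), (-30, 64, 0.223), (-20, 25, 0.226), (-10, 34, 0.212), (0, 44, 0.2133), (10, 50, 0.216), (20, 48, 0.2171), (30, 31, 0.2191), (50, 9, 0.1543)]
top [(-100, 105, 0.681), (-90, 105, 0.6825), (-80, 110, 0.6875), (-70, 102, 0.6703), (-60, 70, 0.2987), (-50, 61, 0.2282), (-40, 52, 0.2202), (-30, 61, 0.2274), (-20, 50, 0.2222), (-10, 61, 0.2142), (0, 60, 0.2167), (10, 62, 0.2181), (20, 61, 0.2207), (30, 27, 0.2197), (40, 3, 0.1532), (50, 41, 0.155)]
```

Emit:
{"api": "send_rows", "payload": {
  "commands": [
    {"grip":0,"translation":[0,0,0],"spin":0},
    {"grip":0,"translation":[0,0,0],"spin":0}
  ],
  "newtons": 60
}}

```text
t: 15.03
tool_pos: [0.5457, 0.1386, 0.2868]
ee_rot: [0.618, 0.786, 0.0, -0.0]
wrist_force: [-0.1, 0.2, -4.1]
grip_width: 0.0167
```

```bash

python3 - <<'E'
from h import *
look('p3')
E
```

```text
15.0333 [0.5457 0.1386 0.2868] [ 0.618  0.786  0.    -0.   ] [-0.1  0.2 -4.1] [0.206 0.08  0.038] 0.0167
scene [(-100, 210, 0.6733), (-90, 294, 0.6712), (-80, 213, 0.6774), (-70, 126, 0.299), (-60, 59, 0.2138), (-50, 85, 0.2274), (-40, 38, 0.2245), (-30, 64, 0.2239), (-20, 23, 0.2263), (-10, 36, 0.2112), (0, 44, 0.2135), (10, 51, 0.2161), (20, 48, 0.2179), (30, 32, 0.2189), (50, 14, 0.153)]
top [(-100, 106, 0.6814), (-90, 107, 0.6827), (-80, 110, 0.6876), (-70, 103, 0.6714), (-60, 72, 0.3004), (-50, 61, 0.229), (-40, 50, 0.2193), (-30, 58, 0.2264), (-20, 51, 0.2245), (-10, 59, 0.2137), (0, 65, 0.2162), (10, 58, 0.2182), (20, 62, 0.2207), (30, 30, 0.2216), (40, 4, 0.152), (50, 37, 0.154)]
```

Still holding at about 6° tilt; I'll step the grip down further.

Emit:
{"api": "send_rows", "payload": {
  "commands": [
    {"grip":0,"translation":[0,0,0],"spin":0},
    {"grip":0,"translation":[0,0,0],"spin":0}
  ],
  "newtons": 42
}}

```text
t: 15.3
tool_pos: [0.5458, 0.1384, 0.2868]
ee_rot: [0.619, 0.786, 0.0, 0.0]
wrist_force: [-0.1, -0.6, -3.5]
grip_width: 0.0168
```

```bash

python3 - <<'E'
from h import *
look('p4')
E
```

```text
15.3 [0.5458 0.1384 0.2868] [0.619 0.786 0.    0.   ] [-0.1 -0.6 -3.5] [ 0.167  0.059 -0.011] 0.0168
scene [(-100, 193, 0.6739), (-90, 298, 0.6707), (-80, 202, 0.6766), (-70, 134, 0.3013), (-60, 66, 0.2144), (-50, 74, 0.2262), (-40, 44, 0.2273), (-30, 59, 0.2229), (-20, 28, 0.2258), (-10, 33, 0.2122), (0, 43, 0.2138), (10, 52, 0.2165), (20, 52, 0.2185), (30, 32, 0.2197), (50, 13, 0.1525)]
top [(-100, 106, 0.6811), (-90, 106, 0.6826), (-80, 109, 0.6873), (-70, 105, 0.6729), (-60, 70, 0.3019), (-50, 64, 0.2274), (-40, 51, 0.2177), (-30, 61, 0.226), (-20, 52, 0.2229), (-10, 60, 0.213), (0, 61, 0.216), (10, 64, 0.2184), (20, 57, 0.2197), (30, 31, 0.2214), (40, 5, 0.151), (50, 45, 0.1549)]
```

Emit:
{"api": "send_rows", "payload": {
  "commands": [
    {"grip":0,"translation":[0,0,0],"spin":0},
    {"grip":0,"translation":[0,0,0],"spin":0}
  ],
  "newtons": 32
}}

```text
t: 15.57
tool_pos: [0.5458, 0.1384, 0.2868]
ee_rot: [0.619, 0.786, 0.0, 0.0]
wrist_force: [-0.3, -0.4, -3.8]
grip_width: 0.0169
```

```bash

python3 - <<'E'
from h import *
look('p5')
E
```

```text
15.5667 [0.5458 0.1384 0.2868] [0.619 0.786 0.    0.   ] [-0.3 -0.4 -3.8] [0.194 0.042 0.001] 0.0169
scene [(-100, 188, 0.6733), (-90, 295, 0.6719), (-80, 206, 0.6756), (-70, 130, 0.3014), (-60, 60, 0.2129), (-50, 85, 0.2278), (-40, 36, 0.2256), (-30, 63, 0.2237), (-20, 24, 0.2249), (-10, 30, 0.2114), (0, 45, 0.2134), (10, 51, 0.2161), (20, 56, 0.2191), (30, 27, 0.2197), (50, 15, 0.1525)]
top [(-100, 102, 0.681), (-90, 106, 0.682), (-80, 107, 0.6874), (-70, 106, 0.672), (-60, 71, 0.3021), (-50, 63, 0.2286), (-40, 49, 0.2166), (-30, 62, 0.2264), (-20, 51, 0.224), (-10, 60, 0.2131), (0, 60, 0.2162), (10, 63, 0.2191), (20, 61, 0.2196), (30, 30, 0.2229), (40, 5, 0.1523), (50, 37, 0.1564)]
```

Emit:
{"api": "send_rows", "payload": {
  "commands": [
    {"grip":0,"translation":[0,0,0],"spin":0},
    {"grip":0,"translation":[0,0,0],"spin":0}
  ],
  "newtons": 24
}}

```text
t: 15.83
tool_pos: [0.5458, 0.1383, 0.2868]
ee_rot: [0.619, 0.786, 0.0, 0.0]
wrist_force: [0.2, -0.3, -3.5]
grip_width: 0.0168
```

Emit:
{"api": "send_rows", "payload": {
  "commands": [
    {"grip":0,"translation":[0,0,0],"spin":0},
    {"grip":0,"translation":[0,0,0],"spin":0}
  ],
  "newtons": 20
}}

```text
t: 16.0
tool_pos: [0.5458, 0.1384, 0.2867]
ee_rot: [0.619, 0.786, -0.0, -0.0]
wrist_force: [0.4, -0.1, -3.5]
grip_width: 0.0167
```

```bash

python3 - <<'E'
from h import *
look('p6')
E
```

```text
16.0 [0.5458 0.1384 0.2867] [ 0.619  0.786 -0.    -0.   ] [ 0.4 -0.1 -3.5] [0.207 0.051 0.021] 0.0167
scene [(-100, 201, 0.6747), (-90, 294, 0.6702), (-80, 206, 0.6757), (-70, 129, 0.3004), (-60, 62, 0.2137), (-50, 84, 0.2268), (-40, 39, 0.2269), (-30, 59, 0.2233), (-20, 27, 0.2258), (-10, 32, 0.2116), (0, 41, 0.2134), (10, 48, 0.2156), (20, 53, 0.2181), (30, 33, 0.2196), (50, 11, 0.1542)]
top [(-100, 104, 0.6808), (-90, 107, 0.6833), (-80, 105, 0.6871), (-70, 103, 0.672), (-60, 71, 0.3002), (-50, 62, 0.2291), (-40, 50, 0.2164), (-30, 61, 0.2265), (-20, 52, 0.2227), (-10, 59, 0.214), (0, 61, 0.2161), (10, 63, 0.2185), (20, 61, 0.2193), (30, 31, 0.2203), (40, 3, 0.1543), (50, 38, 0.1559)]
```

View pics/p6z.png

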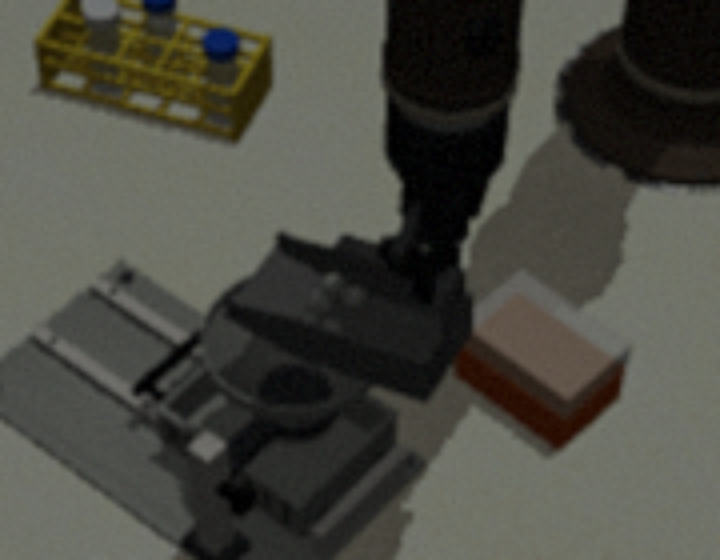

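Emit:
{"api": "send_rows", "payload": {
  "commands": [
    {"grip":0.1,"translation":[0,0,0],"spin":0},
    {"grip":0.14,"translation":[0,0,0],"spin":0},
    {"grip":0.15,"translation":[0,0,0],"spin":0}
  ]
}}

```text
t: 16.35
tool_pos: [0.5458, 0.1383, 0.2868]
ee_rot: [0.619, 0.786, 0.0, 0.0]
wrist_force: [0.5, -0.7, -4.2]
grip_width: 0.0171
```

```bash

python3 - <<'E'
from h import *
look('p7')
E
```

```text
16.35 [0.5458 0.1383 0.2868] [0.619 0.786 0.    0.   ] [ 0.5 -0.7 -4.2] [ 0.21   0.048 -0.034] 0.0171
scene [(-100, 197, 0.6735), (-90, 282, 0.671), (-80, 212, 0.6759), (-70, 131, 0.2995), (-60, 63, 0.2139), (-50, 84, 0.2259), (-40, 38, 0.2247), (-30, 63, 0.2232), (-20, 24, 0.2256), (-10, 32, 0.212), (0, 44, 0.2141), (10, 47, 0.2159), (20, 54, 0.2182), (30, 29, 0.219), (50, 15, 0.153)]
top [(-100, 103, 0.6811), (-90, 107, 0.6818), (-80, 107, 0.6875), (-70, 107, 0.672), (-60, 72, 0.3015), (-50, 61, 0.2291), (-40, 51, 0.2158), (-30, 61, 0.2272), (-20, 51, 0.2231), (-10, 58, 0.214), (0, 63, 0.2162), (10, 62, 0.217), (20, 62, 0.2202), (30, 30, 0.2229), (40, 6, 0.1519), (50, 38, 0.1557)]
```

Emit:
{"api": "send_rows", "payload": {
  "commands": [
    {"grip":0.17,"translation":[0,0,0],"spin":0},
    {"grip":0.175,"translation":[0,0,0],"spin":0}
  ]
}}

```text
t: 16.62
tool_pos: [0.5458, 0.1384, 0.2867]
ee_rot: [0.619, 0.786, 0.0, 0.0]
wrist_force: [-0.5, -0.8, -3.6]
grip_width: 0.0165
```

```bash

python3 - <<'E'
from h import *
look('p8')
s,im,d,P=wcloud('w8');np.save('w8P.npy',P)
cv2.imwrite('pics/w8z.png',cv2.resize(im[150:384,150:360][:,:,::-1],None,fx=3,fy=2.5))
E
```

```text
16.6167 [0.5458 0.1384 0.2867] [0.619 0.786 0.    0.   ] [-0.5 -0.8 -3.6] [ 0.235  0.097 -0.031] 0.0165
scene [(-100, 191, 0.6748), (-90, 299, 0.6712), (-80, 207, 0.6765), (-70, 130, 0.2976), (-60, 61, 0.215), (-50, 84, 0.2276), (-40, 39, 0.2241), (-30, 59, 0.2232), (-20, 27, 0.2251), (-10, 32, 0.2119), (0, 47, 0.213), (10, 46, 0.2165), (20, 52, 0.2181), (30, 31, 0.2198), (50, 14, 0.1529)]
top [(-100, 105, 0.6809), (-90, 107, 0.6824), (-80, 110, 0.6878), (-70, 102, 0.6733), (-60, 71, 0.3018), (-50, 63, 0.2283), (-40, 51, 0.2183), (-30, 59, 0.2267), (-20, 53, 0.2221), (-10, 59, 0.2131), (0, 61, 0.2165), (10, 66, 0.2192), (20, 61, 0.2204), (30, 30, 0.2232), (40, 8, 0.152), (50, 44, 0.1562)]
```

View pics/w8z.png

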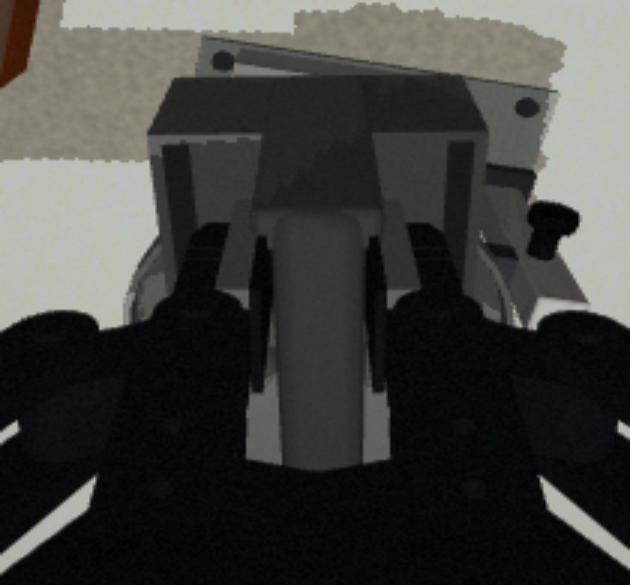

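Emit:
{"api": "send_rows", "payload": {
  "commands": [
    {"grip":0.18,"translation":[0,0,0],"spin":0},
    {"grip":0.185,"translation":[0,0,0],"spin":0}
  ]
}}

```text
t: 16.93
tool_pos: [0.5458, 0.1384, 0.2868]
ee_rot: [0.619, 0.786, 0.0, 0.0]
wrist_force: [0.5, 0.5, -3.3]
grip_width: 0.0166
```

```bash

python3 - <<'E'
from h import *
look('p9')
E
```

```text
16.9333 [0.5458 0.1384 0.2868] [0.619 0.786 0.    0.   ] [ 0.5  0.5 -3.3] [ 0.196  0.082 -0.03 ] 0.0166
scene [(-100, 191, 0.6754), (-90, 289, 0.6706), (-80, 216, 0.6752), (-70, 126, 0.2992), (-60, 65, 0.2136), (-50, 82, 0.227), (-40, 38, 0.2244), (-30, 61, 0.2234), (-20, 24, 0.2266), (-10, 34, 0.2113), (0, 41, 0.2136), (10, 50, 0.2151), (20, 56, 0.2181), (30, 28, 0.2199), (50, 8, 0.1524)]
top [(-100, 105, 0.6806), (-90, 107, 0.6822), (-80, 109, 0.6871), (-70, 107, 0.6732), (-60, 72, 0.3021), (-50, 63, 0.2287), (-40, 49, 0.2171), (-30, 62, 0.226), (-20, 50, 0.2235), (-10, 60, 0.2135), (0, 64, 0.2166), (10, 61, 0.2185), (20, 62, 0.2197), (30, 29, 0.2222), (40, 5, 0.1512), (50, 43, 0.1544)]
```

Emit:
{"api": "send_rows", "payload": {
  "commands": [
    {"grip":0.19,"translation":[0,0,0],"spin":0}
  ]
}}

```text
t: 17.12
tool_pos: [0.5458, 0.1384, 0.2867]
ee_rot: [0.619, 0.786, -0.0, 0.0]
wrist_force: [-0.6, 0.0, -2.8]
grip_width: 0.017
```

```bash

python3 - <<'E'
from h import *
look('p10')
E
```

```text
17.1167 [0.5458 0.1384 0.2867] [ 0.619  0.786 -0.     0.   ] [-0.6  0.  -2.8] [0.247 0.065 0.008] 0.017
scene [(-100, 194, 0.6735), (-90, 293, 0.6711), (-80, 205, 0.6771), (-70, 135, 0.2997), (-60, 62, 0.2143), (-50, 81, 0.2276), (-40, 40, 0.2262), (-30, 61, 0.2234), (-20, 25, 0.2261), (-10, 33, 0.2118), (0, 47, 0.2136), (10, 48, 0.2162), (20, 50, 0.2175), (30, 36, 0.2188), (50, 10, 0.1537)]
top [(-100, 106, 0.6804), (-90, 108, 0.6819), (-80, 109, 0.6875), (-70, 103, 0.6727), (-60, 72, 0.3017), (-50, 64, 0.2292), (-40, 45, 0.2162), (-30, 60, 0.2275), (-20, 49, 0.2227), (-10, 61, 0.2133), (0, 62, 0.2159), (10, 61, 0.2175), (20, 61, 0.2206), (30, 32, 0.22), (40, 4, 0.1531), (50, 40, 0.157)]
```

Emit:
{"api": "send_rows", "payload": {
  "commands": [
    {"grip":0.194,"translation":[0,0,0],"spin":0}
  ]
}}

```text
t: 17.3
tool_pos: [0.5458, 0.1384, 0.2868]
ee_rot: [0.619, 0.786, 0.0, 0.0]
wrist_force: [-0.4, -0.3, -3.3]
grip_width: 0.0167
```

Emit:
{"api": "send_rows", "payload": {
  "commands": [
    {"grip":0.197,"translation":[0,0,0],"spin":0}
  ]
}}

```text
t: 17.38
tool_pos: [0.5458, 0.1384, 0.2868]
ee_rot: [0.619, 0.786, 0.0, 0.0]
wrist_force: [0.7, 0.4, -2.7]
grip_width: 0.0172
```

```bash

python3 - <<'E'
from h import *
look('p11')
E
```

```text
17.3833 [0.5458 0.1384 0.2868] [0.619 0.786 0.    0.   ] [ 0.7  0.4 -2.7] [0.191 0.085 0.01 ] 0.0172
scene [(-100, 193, 0.6744), (-90, 298, 0.6712), (-80, 210, 0.6764), (-70, 127, 0.3003), (-60, 62, 0.2138), (-50, 83, 0.2268), (-40, 38, 0.2258), (-30, 61, 0.2238), (-20, 27, 0.225), (-10, 33, 0.2118), (0, 43, 0.2139), (10, 49, 0.2153), (20, 53, 0.2178), (30, 32, 0.22), (50, 9, 0.1541)]
top [(-100, 106, 0.6807), (-90, 108, 0.6823), (-80, 107, 0.6875), (-70, 106, 0.6728), (-60, 74, 0.302), (-50, 62, 0.2279), (-40, 51, 0.2189), (-30, 60, 0.2263), (-20, 52, 0.2235), (-10, 59, 0.2136), (0, 63, 0.2163), (10, 63, 0.2176), (20, 62, 0.2204), (30, 32, 0.2223), (40, 4, 0.1516), (50, 40, 0.1534)]
```

Emit:
{"api": "send_rows", "payload": {
  "commands": [
    {"grip":0.18,"translation":[0,0,-0.004],"spin":0},
    {"grip":0.18,"translation":[0,0,-0.009],"spin":0},
    {"grip":0.18,"translation":[0,0,-0.014],"spin":0},
    {"grip":0.18,"translation":[0,0,-0.018],"spin":0},
    {"grip":0.18,"translation":[0,0,-0.02],"spin":0},
    {"grip":0.18,"translation":[0,0,-0.02],"spin":0},
    {"grip":0.18,"translation":[0,0,0.002],"spin":0},
    {"grip":0.18,"translation":[0,0,0.014],"spin":0},
    {"grip":0.18,"translation":[0,0,0.02],"spin":0},
    {"grip":0.18,"translation":[0,0,0.022],"spin":0}
  ],
  "newtons": 20
}}

```text
t: 18.32
tool_pos: [0.5464, 0.1384, 0.3099]
ee_rot: [0.619, 0.786, 0.001, 0.0]
wrist_force: [0.4, -0.2, -3.8]
grip_width: 0.0174
```

```bash

python3 - <<'E'
from h import *
look('p12')
E
```

```text
18.3167 [0.5464 0.1384 0.3099] [0.619 0.786 0.001 0.   ] [ 0.4 -0.2 -3.8] [ 0.209  0.077 -0.022] 0.0174
scene [(-100, 201, 0.697), (-90, 293, 0.6939), (-80, 214, 0.6987), (-70, 145, 0.3203), (-60, 64, 0.2372), (-50, 85, 0.2489), (-40, 42, 0.2485), (-30, 61, 0.2464), (-20, 32, 0.2493), (-10, 31, 0.2349), (0, 46, 0.237), (10, 50, 0.239), (20, 55, 0.2419), (30, 35, 0.2431), (50, 20, 0.1532)]
top [(-100, 113, 0.7028), (-90, 111, 0.7052), (-80, 113, 0.7088), (-70, 112, 0.6958), (-60, 65, 0.3305), (-50, 61, 0.2502), (-40, 53, 0.2446), (-30, 63, 0.2501), (-20, 53, 0.2444), (-10, 60, 0.2362), (0, 63, 0.2389), (10, 61, 0.2404), (20, 66, 0.2429), (30, 30, 0.2448), (40, 1, 0.1509), (50, 39, 0.1547)]
```

Emit:
{"api": "send_rows", "payload": {
  "commands": [
    {"grip":0,"translation":[0,0.003,0],"spin":-0.01},
    {"grip":0,"translation":[0.001,0.009,0],"spin":-0.025},
    {"grip":0,"translation":[0.002,0.018,0],"spin":-0.045},
    {"grip":0,"translation":[0.004,0.03,0],"spin":-0.065},
    {"grip":0,"translation":[0.006,0.044,0],"spin":-0.085},
    {"grip":0,"translation":[0.008,0.059,0],"spin":-0.105},
    {"grip":0,"translation":[0.01,0.074,0],"spin":-0.125},
    {"grip":0,"translation":[0.012,0.088,0],"spin":-0.145},
    {"grip":0,"translation":[0.013,0.1,0],"spin":-0.165},
    {"grip":0,"translation":[0.014,0.11,0],"spin":-0.18},
    {"grip":0,"translation":[0.015,0.118,0],"spin":-0.19},
    {"grip":0,"translation":[0.016,0.123,0],"spin":-0.195}
  ],
  "newtons": 50
}}

```text
t: 19.42
tool_pos: [0.5614, 0.2631, 0.3079]
ee_rot: [0.692, 0.722, -0.0, -0.0]
wrist_force: [-0.5, -0.0, -2.8]
grip_width: 0.0169
```

Emit:
{"api": "send_rows", "payload": {
  "commands": [
    {"grip":0,"translation":[0,0,-0.006],"spin":0},
    {"grip":0,"translation":[0,0,-0.018],"spin":0},
    {"grip":0,"translation":[0,0,-0.035],"spin":0},
    {"grip":0,"translation":[0,0,-0.055],"spin":0},
    {"grip":0,"translation":[0,0,-0.078],"spin":0},
    {"grip":0,"translation":[0,0,-0.102],"spin":0},
    {"grip":0,"translation":[0,0,-0.126],"spin":0},
    {"grip":0,"translation":[0,0,-0.148],"spin":0},
    {"grip":0,"translation":[0,0,-0.168],"spin":0},
    {"grip":0,"translation":[0,0,-0.185],"spin":0},
    {"grip":0,"translation":[0,0,-0.198],"spin":0},
    {"grip":0,"translation":[0,0,-0.205],"spin":0}
  ]
}}

```text
t: 20.42
tool_pos: [0.5607, 0.26, 0.1014]
ee_rot: [0.692, 0.721, -0.001, -0.0]
wrist_force: [-0.0, 0.0, -3.5]
grip_width: 0.0172
```

```bash
cat >> h.py <<'E'
def look2(tag,C=(.569,.1044),f=(.043,-.999)):
    s=monitor.state();print(s['t'],s['tool_pos'].round(4),s['ee_rot'].round(3),s['wrist_force'].round(1),s['wrist_torque'].round(3),round(s['grip_width'],4))
    f=np.array(f);l=np.array([-f[1],f[0]])
    im,d=shot('scene',tag);cv2.imwrite(f'pics/{tag}z.png',cv2.resize(im[120:270,180:370][:,:,::-1],None,fx=4,fy=3.9))
    Q=cloud('scene',d).reshape(-1,3);q=Q[:,:2]-np.array(C);a=q@f;b=q@l
    k=(abs(b)<.025)&(Q[:,2]<.15)
    print([(round(lo*1000),int((k&(a>lo)&(a<lo+.01)).sum()),round(float(np.median(Q[k&(a>lo)&(a<lo+.01),2])),4)) for lo in np.arange(-.12,.02,.01) if (k&(a>lo)&(a<lo+.01)).any()])
E
python3 - <<'E'
from h import *
look2('q1')
E
```

```text
20.4167 [0.5607 0.26   0.1014] [ 0.692  0.721 -0.001 -0.   ] [-0.   0.  -3.5] [ 0.215  0.081 -0.024] 0.0172
[(-120, 48, 0.0282), (-110, 54, 0.0277), (-100, 70, 0.0379), (-90, 55, 0.0417), (-80, 52, 0.0364), (-70, 41, 0.0393), (-60, 21, 0.0275), (-50, 42, 0.0255), (-40, 46, 0.0296), (-30, 45, 0.0306), (-20, 45, 0.033), (-10, 9, 0.0287), (0, 88, 0.0352), (10, 63, 0.0434)]
```

View pics/q1z.png

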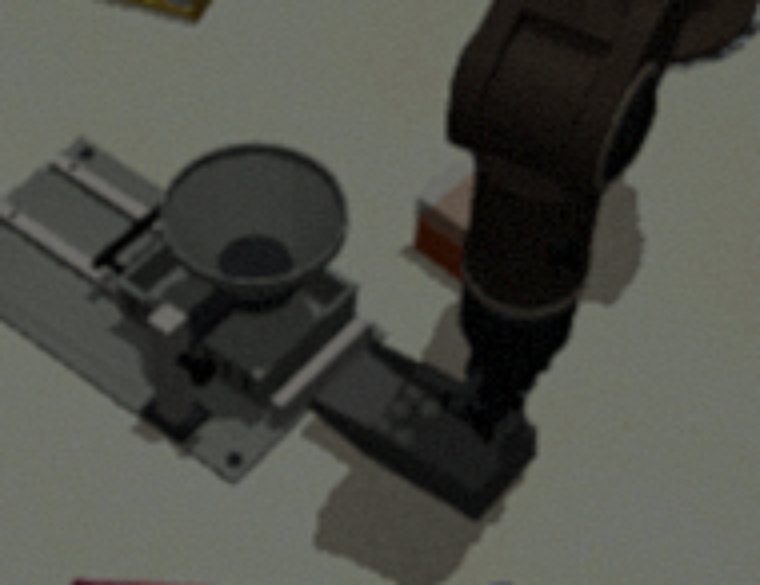

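Emit:
{"api": "send_rows", "payload": {
  "commands": [
    {"grip":0,"translation":[0,-0.002,-0.004],"spin":0},
    {"grip":0,"translation":[0,-0.005,-0.007],"spin":0},
    {"grip":0,"translation":[0,-0.008,-0.007],"spin":0},
    {"grip":0,"translation":[0,-0.011,-0.006],"spin":0},
    {"grip":0,"translation":[0,-0.013,-0.004],"spin":0},
    {"grip":0,"translation":[0,-0.015,-0.002],"spin":0},
    {"grip":0,"translation":[0.001,-0.017,0.001],"spin":0},
    {"grip":0,"translation":[0.001,-0.019,0.004],"spin":0},
    {"grip":0,"translation":[0.001,-0.019,0.004],"spin":0}
  ],
  "newtons": 20
}}

```text
t: 21.22
tool_pos: [0.5634, 0.2433, 0.1092]
ee_rot: [0.692, 0.722, 0.001, -0.0]
wrist_force: [-0.6, 6.3, -0.7]
grip_width: 0.0175
```

```bash

python3 - <<'E'
from h import *
look2('q2')
E
```

```text
21.2167 [0.5634 0.2433 0.1092] [ 0.692  0.722  0.001 -0.   ] [-0.6  6.3 -0.7] [ 1.559  0.059 -0.018] 0.0175
[(-120, 34, 0.0333), (-110, 36, 0.032), (-100, 45, 0.0324), (-90, 66, 0.038), (-80, 66, 0.0464), (-70, 49, 0.0384), (-60, 47, 0.0408), (-50, 17, 0.0277), (-40, 40, 0.026), (-30, 45, 0.0282), (-20, 47, 0.0293), (-10, 37, 0.0307), (0, 58, 0.0378), (10, 67, 0.0432)]
```

View pics/q2z.png

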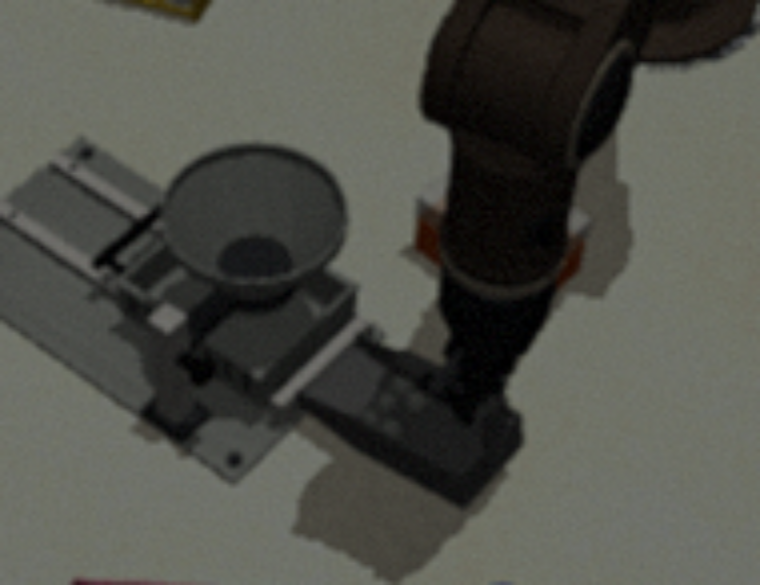

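Emit:
{"api": "send_rows", "payload": {
  "commands": [
    {"grip":0,"translation":[0,-0.002,0.002],"spin":0},
    {"grip":0,"translation":[0,-0.004,0.004],"spin":0},
    {"grip":0,"translation":[0,-0.006,0.006],"spin":0},
    {"grip":0,"translation":[0,-0.008,0.008],"spin":0},
    {"grip":0,"translation":[0,-0.008,0.008],"spin":0}
  ]
}}

```text
t: 21.68
tool_pos: [0.5637, 0.2375, 0.1176]
ee_rot: [0.692, 0.722, 0.003, -0.001]
wrist_force: [0.3, 9.7, 2.4]
grip_width: 0.0173
```

```bash

python3 - <<'E'
from h import *
look2('q3')
E
```

```text
21.6833 [0.5637 0.2375 0.1176] [ 0.692  0.722  0.003 -0.001] [0.3 9.7 2.4] [ 2.488  0.083 -0.073] 0.0173
[(-120, 38, 0.0409), (-110, 37, 0.0374), (-100, 36, 0.0363), (-90, 52, 0.0357), (-80, 75, 0.0489), (-70, 57, 0.0455), (-60, 50, 0.0444), (-50, 17, 0.0364), (-40, 40, 0.0295), (-30, 42, 0.0292), (-20, 41, 0.0307), (-10, 42, 0.0313), (0, 54, 0.0373), (10, 64, 0.0425)]
```

Emit:
{"api": "send_rows", "payload": {
  "commands": [
    {"grip":0,"translation":[0,-0.002,0.002],"spin":0},
    {"grip":0,"translation":[0,-0.004,0.005],"spin":0},
    {"grip":0,"translation":[0,-0.005,0.007],"spin":0},
    {"grip":0,"translation":[0,-0.005,0.007],"spin":0}
  ]
}}

```text
t: 22.07
tool_pos: [0.5638, 0.2321, 0.1246]
ee_rot: [0.692, 0.722, 0.003, -0.0]
wrist_force: [0.1, 8.5, 2.3]
grip_width: 0.0171
```

```bash

python3 - <<'E'
from h import *
look2('q4')
s,im,d,P=wcloud('w9');np.save('w9P.npy',P)
cv2.imwrite('pics/w9z.png',cv2.resize(im[150:384,150:360][:,:,::-1],None,fx=3,fy=2.5))
E
```

```text
22.0667 [0.5638 0.2321 0.1246] [ 0.692  0.722  0.003 -0.   ] [0.1 8.5 2.3] [ 2.307 -0.037 -0.033] 0.0171
[(-120, 41, 0.0455), (-110, 42, 0.0437), (-100, 36, 0.0411), (-90, 49, 0.0385), (-80, 71, 0.0523), (-70, 53, 0.0502), (-60, 50, 0.0478), (-50, 18, 0.0439), (-40, 33, 0.0302), (-30, 38, 0.0296), (-20, 42, 0.0308), (-10, 45, 0.0319), (0, 56, 0.0384), (10, 60, 0.0437)]
```

View pics/w9z.png

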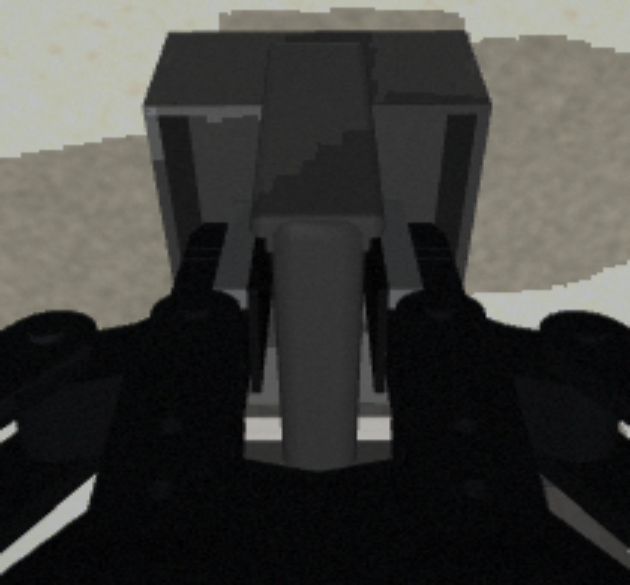

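View pics/q4z.png

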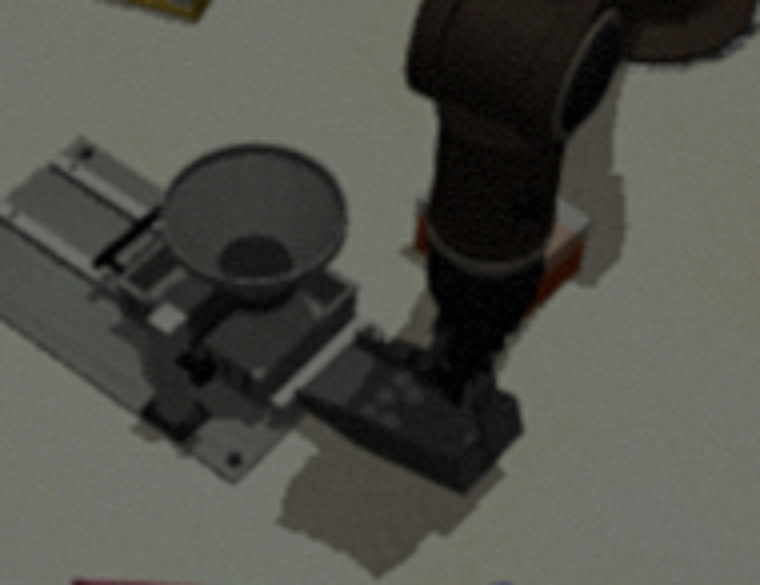

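```bash
cat >> h.py <<'E'
def planes(tag,C,f,lip_guess,zmax=.15,zmin=-1):
    # floor & ramp slopes along f, relative lip at a=lip_guess
    f=np.array(f);l=np.array([-f[1],f[0]])
    for sfx,n in (('','scene'),('t','top')):
        try: d=np.load(tag+sfx+'.npz')['d']
        except Exception: continue
        Q=cloud(n,d).reshape(-1,3);q=Q[:,:2]-np.array(C);a=q@f;b=q@l
        for nm,lo,hi in(('ramp',-.045,-.006),('floor',-.13,-.065)):
            k=(a>lip_guess+lo)&(a<lip_guess+hi)&(abs(b)<.03)&(Q[:,2]<zmax)&(Q[:,2]>zmin)
            if nm=='floor': k&=(abs(b)>.012)
            if k.sum()<20: continue
            A,Z=a[k],Q[k,2]
            for _ in range(8):
                c=np.polyfit(A,Z,1);r=Z-np.polyval(c,A);g=abs(r)<max(.003,1.2*np.median(abs(r)));A,Z=A[g],Z[g]
            print(n,nm,len(A),'slope deg',round(np.degrees(np.arctan(c[0])),2),'z at lip',round(np.polyval(c,lip_guess),4))
E
python3 - <<'E'
from h import *
for t,lg in(('q1',-.012),('q2',-.002),('q4',-.001)):
    print(t);planes(t,(.569,.1044),(.043,-.999),lg)
print('p12');planes('p12',(.572,.0315),(.237,-.972),.035,.3,.19)
E
```

```text
q1
scene ramp 97 slope deg 12.26 z at lip 0.0328
scene floor 42 slope deg 9.89 z at lip 0.0474
q2
scene ramp 109 slope deg 9.37 z at lip 0.0308
scene floor 34 slope deg 10.29 z at lip 0.0518
q4
scene ramp 96 slope deg 6.15 z at lip 0.0323
scene floor 27 slope deg 11.49 z at lip 0.0635
p12
scene ramp 147 slope deg 11.91 z at lip 0.2432
scene floor 34 slope deg 11.76 z at lip 0.2617
top ramp 154 slope deg 12.37 z at lip 0.2451
top floor 11 slope deg 36.74 z at lip 0.2993
```

```bash
python3 - <<'E'
from h import *
def bar(Pf,tcp,f):
    P=np.load(Pf).reshape(-1,3);f=np.array(f);l=np.array([-f[1],f[0]]);q=P[:,:2]-np.array(tcp[:2]);a=q@f;b=q@l
    k=(abs(b)<.0045)&(a>-.04)&(a<.03)&(P[:,2]<tcp[2]+.05)&(P[:,2]>tcp[2]-.02)
    for lo in np.arange(-.04,.04,.005):
        m=k&(a>lo)&(a<lo+.005)
        if m.sum()>3: print(round(lo*1000),m.sum(),'top-tcp mm',(1000*(np.median(P[m,2])-tcp[2])).round(1))
print('before');bar('w8P.npy',(.5458,.1384,.2867),(.237,-.972))
print('now');bar('w9P.npy',(.5638,.2321,.1246),(.043,-.999))
E
```

```text
before
-20 629 top-tcp mm 4.1
-15 191 top-tcp mm 20.4
-10 151 top-tcp mm 20.5
-5 147 top-tcp mm 20.0
0 141 top-tcp mm 19.5
5 136 top-tcp mm 19.0
10 134 top-tcp mm 18.5
15 116 top-tcp mm 18.0
20 130 top-tcp mm 17.6
25 113 top-tcp mm 17.1
now
-30 84 top-tcp mm -17.1
-25 310 top-tcp mm -5.4
-20 417 top-tcp mm 11.9
-15 194 top-tcp mm 21.0
-10 134 top-tcp mm 20.5
-5 127 top-tcp mm 19.1
0 124 top-tcp mm 17.8
5 119 top-tcp mm 16.2
10 106 top-tcp mm 14.9
15 101 top-tcp mm 13.3
20 95 top-tcp mm 11.9
25 89 top-tcp mm 10.6
```

Emit:
{"api": "send_rows", "payload": {
  "commands": [
    {"grip":0,"translation":[0,0.001,0.001],"spin":0},
    {"grip":0,"translation":[0,0.003,0.002],"spin":0},
    {"grip":0,"translation":[0,0.005,0.004],"spin":0},
    {"grip":0,"translation":[0,0.007,0.008],"spin":0},
    {"grip":0,"translation":[0,0.008,0.014],"spin":0},
    {"grip":0,"translation":[0,0.009,0.023],"spin":0},
    {"grip":0,"translation":[0,0.009,0.035],"spin":0},
    {"grip":0,"translation":[0,0.009,0.05],"spin":0},
    {"grip":0,"translation":[0,0.009,0.067],"spin":0},
    {"grip":0,"translation":[0,0.009,0.085],"spin":0},
    {"grip":0,"translation":[0,0.009,0.103],"spin":0},
    {"grip":0,"translation":[0,0.009,0.12],"spin":0}
  ],
  "newtons": 50
}}

```text
t: 23.17
tool_pos: [0.563, 0.2378, 0.245]
ee_rot: [0.692, 0.722, 0.0, 0.0]
wrist_force: [-0.0, 0.6, -4.7]
grip_width: 0.0174
```

Emit:
{"api": "send_rows", "payload": {
  "commands": [
    {"grip":0,"translation":[0,0,0.014],"spin":0},
    {"grip":0,"translation":[0,0,0.026],"spin":0},
    {"grip":0,"translation":[0,0,0.036],"spin":0},
    {"grip":0,"translation":[0,0,0.043],"spin":0},
    {"grip":0,"translation":[0,0,0.047],"spin":0},
    {"grip":0,"translation":[0,-0.001,0.048],"spin":0},
    {"grip":0,"translation":[0,-0.002,0.048],"spin":0}
  ]
}}

```text
t: 23.75
tool_pos: [0.5626, 0.2362, 0.2905]
ee_rot: [0.692, 0.722, -0.0, -0.0]
wrist_force: [0.1, 0.5, -3.8]
grip_width: 0.0172
```

```bash
cat >> h.py <<'E'
def tilt(tag):
    s,im,d,P=wcloud(tag);tcp=s['tool_pos'];R=Rn.from_quat(s['ee_rot']).as_matrix()
    f=-R[:2,0] if False else None
    x=R[:2,0];x=x/np.linalg.norm(x)
    f=x if x@np.array([.0,-1])>0 else -x
    l=np.array([-f[1],f[0]]);P=P.reshape(-1,3);q=P[:,:2]-tcp[:2];a=q@f;b=q@l
    k=(abs(b)<.0045)&(a>-.008)&(a<.03)&(P[:,2]<tcp[2]+.05)&(P[:,2]>tcp[2]-.02)
    A,Z=a[k],P[k,2]-tcp[2]
    for _ in range(5):
        c=np.polyfit(A,Z,1);r=Z-np.polyval(c,A);g=abs(r)<.002;A,Z=A[g],Z[g]
    print('f',f.round(3),'tilt deg',round(-np.degrees(np.arctan(c[0])),2),'top-tcp',round(1000*c[1],1),len(A),'t',s['t'],tcp.round(4),s['wrist_force'].round(1))
    cv2.imwrite(f'pics/{tag}z.png',cv2.resize(im[150:384,150:360][:,:,::-1],None,fx=3,fy=2.5))
E
python3 - <<'E'
from h import *
tilt('t1')
look('r1',(.572,.0315),(.043,-.999))
im=np.load('r1.npz')['im'];cv2.imwrite('pics/r1z.png',cv2.resize(im[90:240,180:370][:,:,::-1],None,fx=4,fy=3.9))
E
```

```text
f [ 0.042 -0.999] tilt deg 5.53 top-tcp 19.7 1009 t 23.75 [0.5626 0.2362 0.2905] [ 0.1  0.5 -3.8]
23.8 [0.5625 0.2359 0.2901] [ 0.692  0.722 -0.001 -0.   ] [-0.1 -0.6 -4. ] [0.177 0.033 0.007] 0.017
scene [(-100, 50, 0.2159), (-90, 50, 0.2178), (-80, 58, 0.2199), (-70, 78, 0.2211), (-60, 9, 0.2226), (40, 1, 0.1526), (50, 32, 0.1527)]
top [(-100, 62, 0.2183), (-90, 63, 0.2199), (-80, 61, 0.2232), (-70, 61, 0.2253), (-60, 37, 0.1554), (-50, 3, 0.1506), (40, 5, 0.1508), (50, 44, 0.1548)]
```

View pics/r1z.png

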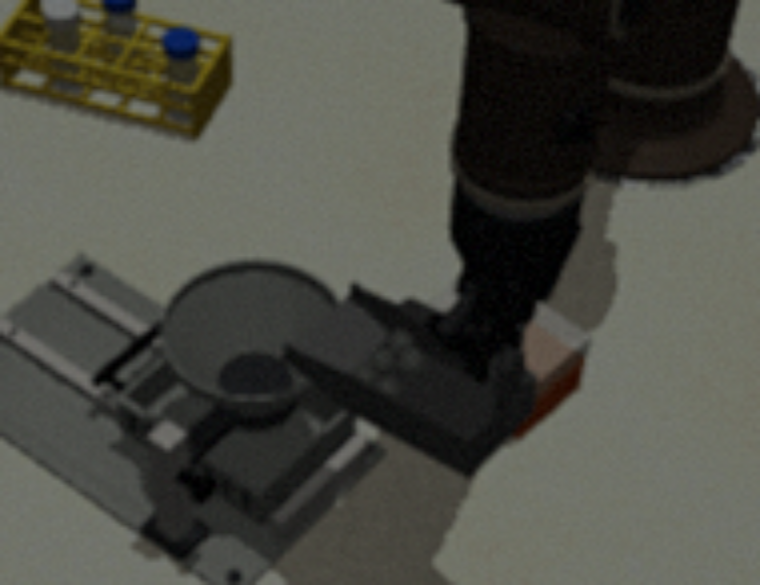

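Emit:
{"api": "send_rows", "payload": {
  "commands": [
    {"grip":0,"translation":[0,0.003,0],"spin":0},
    {"grip":0,"translation":[0,0.008,0],"spin":0},
    {"grip":0,"translation":[0,0.015,-0.005],"spin":0},
    {"grip":0,"translation":[0,0.023,-0.015],"spin":0},
    {"grip":0,"translation":[0,0.031,-0.03],"spin":0},
    {"grip":0,"translation":[0,0.038,-0.05],"spin":0},
    {"grip":0,"translation":[0,0.044,-0.072],"spin":0},
    {"grip":0,"translation":[0,0.048,-0.095],"spin":0},
    {"grip":0,"translation":[0,0.05,-0.118],"spin":0},
    {"grip":0,"translation":[0,0.052,-0.14],"spin":0},
    {"grip":0,"translation":[0,0.053,-0.16],"spin":0},
    {"grip":0,"translation":[0,0.053,-0.177],"spin":0}
  ]
}}

```text
t: 24.9
tool_pos: [0.5614, 0.2905, 0.1108]
ee_rot: [0.692, 0.722, -0.001, -0.0]
wrist_force: [-0.1, 0.2, -3.5]
grip_width: 0.0168
```

Emit:
{"api": "send_rows", "payload": {
  "commands": [
    {"grip":0,"translation":[0,0,-0.011],"spin":0},
    {"grip":0,"translation":[0,0,-0.02],"spin":0},
    {"grip":0,"translation":[0,0,-0.027],"spin":0},
    {"grip":0,"translation":[0,0.001,-0.033],"spin":0},
    {"grip":0,"translation":[0,0.002,-0.038],"spin":0},
    {"grip":0,"translation":[0,0.002,-0.041],"spin":0},
    {"grip":0,"translation":[0,0.002,-0.041],"spin":0}
  ]
}}

```text
t: 25.48
tool_pos: [0.5632, 0.2927, 0.0733]
ee_rot: [0.692, 0.722, 0.001, -0.0]
wrist_force: [0.2, 3.7, 2.1]
grip_width: 0.0174
```

```bash
python3 - <<'E'
from h import *
tilt('t2')
E
```

```text
f [ 0.043 -0.999] tilt deg 0.38 top-tcp 20.5 1119 t 25.4833 [0.5632 0.2927 0.0733] [0.2 3.7 2.1]
```

Emit:
{"api": "send_rows", "payload": {
  "commands": [
    {"grip":0.3,"translation":[0,0,0],"spin":0},
    {"grip":0.35,"translation":[0,0,0],"spin":0},
    {"grip":0.35,"translation":[0,-0.006,0],"spin":0},
    {"grip":0.35,"translation":[0.001,-0.018,0],"spin":0},
    {"grip":0.35,"translation":[0.001,-0.03,0],"spin":0},
    {"grip":0.35,"translation":[0.001,-0.036,0],"spin":0},
    {"grip":0.35,"translation":[0.001,-0.038,0],"spin":0},
    {"grip":0,"translation":[0.001,-0.038,0],"spin":0},
    {"grip":0,"translation":[0.001,-0.038,0],"spin":0},
    {"grip":0,"translation":[0.001,-0.038,0],"spin":0},
    {"grip":0,"translation":[0.001,-0.038,0],"spin":0}
  ],
  "newtons": 60
}}

```text
t: 26.45
tool_pos: [0.564, 0.2533, 0.0729]
ee_rot: [0.692, 0.722, 0.0, 0.0]
wrist_force: [1.5, -2.7, 2.6]
grip_width: 0.0146
```

```bash
python3 - <<'E'
from h import *
tilt('t3')
im,d=shot('scene','sc20');cv2.imwrite('pics/sc20z.png',cv2.resize(im[140:290,250:400][:,:,::-1],None,fx=4,fy=4))
E
```

```text
f [ 0.042 -0.999] tilt deg -0.07 top-tcp 20.8 1124 t 26.45 [0.564  0.2533 0.0729] [ 1.5 -2.7  2.6]
```

View pics/sc20z.png

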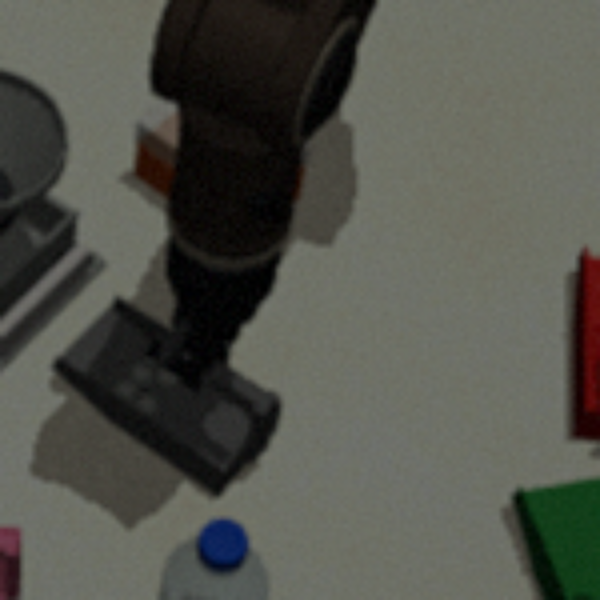

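View pics/t3z.png

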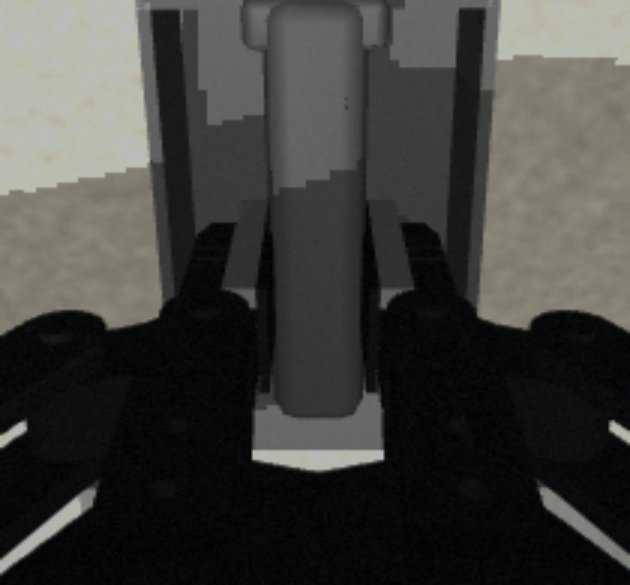

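Emit:
{"api": "send_rows", "payload": {
  "commands": [
    {"grip":0,"translation":[0,0,0.003],"spin":0},
    {"grip":0,"translation":[0,0,0.009],"spin":0},
    {"grip":0,"translation":[0,0,0.016],"spin":0},
    {"grip":0,"translation":[0,0,0.022],"spin":0},
    {"grip":0,"translation":[0,0,0.025],"spin":0},
    {"grip":0,"translation":[0,0,0.025],"spin":0}
  ]
}}

```text
t: 27.05
tool_pos: [0.5643, 0.2538, 0.0989]
ee_rot: [0.692, 0.722, 0.001, 0.0]
wrist_force: [-0.7, -0.1, -3.0]
grip_width: 0.0145
```

```bash
python3 - <<'E'
from h import *
tilt('t4');s=monitor.state();print(s['wrist_torque'],s['grip_width'])
im,d=shot('scene','sc21');cv2.imwrite('pics/sc21z.png',cv2.resize(im[140:290,250:400][:,:,::-1],None,fx=4,fy=4))
E
```

```text
f [ 0.042 -0.999] tilt deg 0.2 top-tcp 20.8 1123 t 27.05 [0.5643 0.2538 0.0989] [-0.7 -0.1 -3. ]
[0.0267281  0.01790431 0.02145518] 0.014783765030444292
```

View pics/sc21z.png

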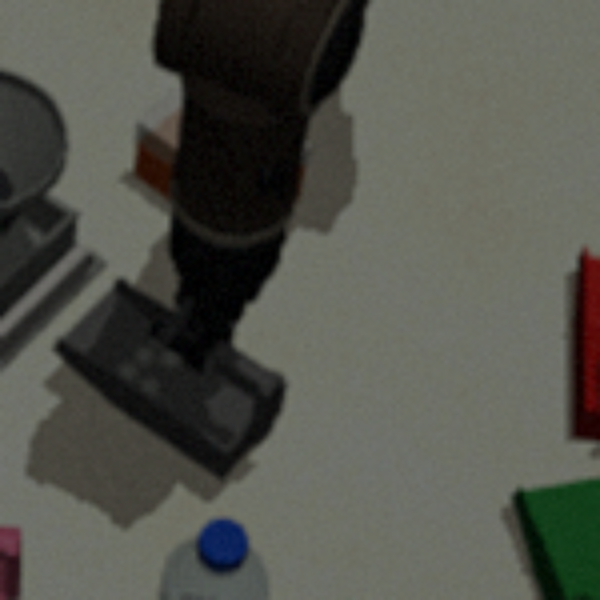

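Emit:
{"api": "send_rows", "payload": {
  "commands": [
    {"grip":0,"translation":[0,-0.002,-0.002],"spin":0},
    {"grip":0,"translation":[0,-0.006,-0.006],"spin":0},
    {"grip":0,"translation":[0,-0.011,-0.011],"spin":0},
    {"grip":0,"translation":[0,-0.017,-0.015],"spin":0},
    {"grip":0,"translation":[0,-0.023,-0.018],"spin":0},
    {"grip":0,"translation":[0.001,-0.028,-0.018],"spin":0},
    {"grip":0,"translation":[0.001,-0.032,-0.018],"spin":0},
    {"grip":0,"translation":[0.001,-0.034,-0.018],"spin":0},
    {"grip":0,"translation":[0.001,-0.035,-0.018],"spin":0}
  ],
  "newtons": 40
}}

```text
t: 27.9
tool_pos: [0.5651, 0.2178, 0.08]
ee_rot: [0.692, 0.722, 0.0, 0.0]
wrist_force: [-0.2, 0.0, -4.1]
grip_width: 0.0145
```

Emit:
{"api": "send_rows", "payload": {
  "commands": [
    {"grip":0,"translation":[0,-0.002,0],"spin":0},
    {"grip":0,"translation":[0,-0.004,0.002],"spin":0},
    {"grip":0,"translation":[0,-0.006,0.005],"spin":0},
    {"grip":0,"translation":[0,-0.008,0.008],"spin":0},
    {"grip":0,"translation":[0,-0.01,0.011],"spin":0},
    {"grip":0,"translation":[0,-0.012,0.014],"spin":0},
    {"grip":0,"translation":[0,-0.012,0.014],"spin":0}
  ],
  "newtons": 20
}}

```text
t: 28.48
tool_pos: [0.5651, 0.2069, 0.0948]
ee_rot: [0.692, 0.722, 0.001, -0.0]
wrist_force: [-0.0, 5.0, -3.6]
grip_width: 0.0145
```

```bash
python3 - <<'E'
from h import *
tilt('t5');s=monitor.state();print(s['wrist_torque'],s['grip_width'])
im,d=shot('scene','sc22');cv2.imwrite('pics/sc22z.png',cv2.resize(im[140:290,230:380][:,:,::-1],None,fx=4,fy=4))
E
```

```text
f [ 0.042 -0.999] tilt deg 6.26 top-tcp 20.7 1011 t 28.4833 [0.5651 0.2069 0.0948] [-0.   5.  -3.6]
[ 1.56808898 -0.00614988  0.12261295] 0.014789789977570049
```

View pics/sc22z.png

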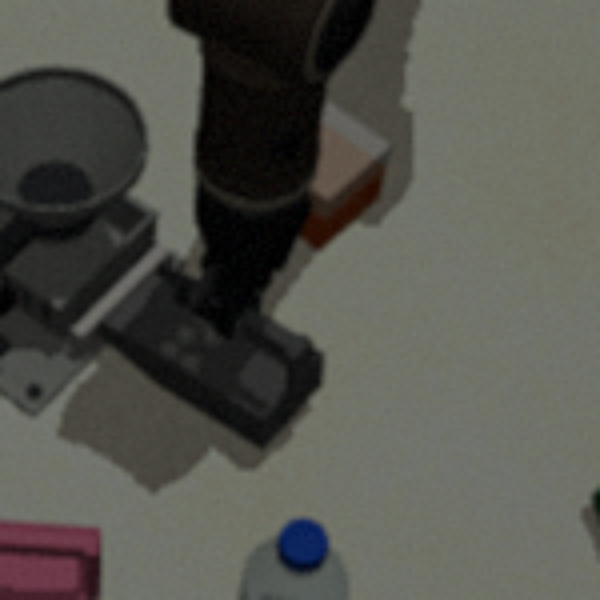

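Emit:
{"api": "send_rows", "payload": {
  "commands": [
    {"grip":0,"translation":[0,0.003,0],"spin":0},
    {"grip":0,"translation":[0,0.006,0],"spin":0},
    {"grip":0,"translation":[0,0.01,0],"spin":0},
    {"grip":0,"translation":[0,0.01,0],"spin":0}
  ]
}}

```text
t: 28.92
tool_pos: [0.5646, 0.2167, 0.0936]
ee_rot: [0.692, 0.722, -0.0, 0.0]
wrist_force: [0.2, 1.5, -3.0]
grip_width: 0.0149
```

```bash
python3 - <<'E'
from h import *
tilt('t6');s=monitor.state();print(s['wrist_torque'],s['grip_width'])
E
```

```text
f [ 0.042 -0.999] tilt deg 5.43 top-tcp 20.6 1017 t 28.9167 [0.5646 0.2167 0.0936] [ 0.2  1.5 -3. ]
[ 0.07676169 -0.03586957  0.00436484] 0.014679606735572944
```

Emit:
{"api": "send_rows", "payload": {
  "commands": [
    {"grip":0,"translation":[0,-0.004,0],"spin":0},
    {"grip":0,"translation":[0,-0.008,0],"spin":0},
    {"grip":0,"translation":[0,-0.011,0.001],"spin":0},
    {"grip":0,"translation":[0,-0.013,0.003],"spin":0},
    {"grip":0,"translation":[0,-0.015,0.005],"spin":0},
    {"grip":0,"translation":[0,-0.017,0.007],"spin":0},
    {"grip":0,"translation":[0,-0.019,0.009],"spin":0},
    {"grip":0,"translation":[0,-0.021,0.011],"spin":0},
    {"grip":0,"translation":[0,-0.023,0.013],"spin":0},
    {"grip":0,"translation":[0,-0.023,0.013],"spin":0}
  ]
}}

```text
t: 29.8
tool_pos: [0.5651, 0.1942, 0.1074]
ee_rot: [0.692, 0.722, 0.001, -0.0]
wrist_force: [-0.2, 6.0, -3.6]
grip_width: 0.0153
```

```bash
python3 - <<'E'
from h import *
tilt('t7');s=monitor.state();print(s['wrist_torque'],s['grip_width'])
E
```

```text
f [ 0.042 -0.999] tilt deg 13.64 top-tcp 20.5 868 t 29.8 [0.5651 0.1942 0.1074] [-0.2  6.  -3.6]
[1.59868846 0.00231849 0.13288007] 0.014809782621304918
```

Emit:
{"api": "send_rows", "payload": {
  "commands": [
    {"grip":0,"translation":[0,0.003,0],"spin":0},
    {"grip":0,"translation":[0,0.007,0],"spin":0},
    {"grip":0,"translation":[0,0.012,0],"spin":0},
    {"grip":0,"translation":[0,0.016,0],"spin":0},
    {"grip":0,"translation":[0,0.018,0],"spin":0}
  ]
}}

```text
t: 30.27
tool_pos: [0.5646, 0.212, 0.1066]
ee_rot: [0.692, 0.722, -0.0, -0.0]
wrist_force: [-0.4, 0.1, -3.1]
grip_width: 0.0145
```

```bash
python3 - <<'E'
from h import *
tilt('t8');s=monitor.state();print(s['wrist_torque'],s['grip_width'])
look2('q8')
E
```

```text
f [ 0.042 -0.999] tilt deg 12.96 top-tcp 20.5 878 t 30.2667 [0.5646 0.212  0.1066] [-0.4  0.1 -3.1]
[ 0.09582012 -0.03954765 -0.00381342] 0.014714016691540164
30.3167 [0.5646 0.2122 0.1066] [ 0.692  0.722 -0.    -0.   ] [ 0.8  0.1 -3.3] [ 0.096 -0.04  -0.004] 0.0147
[(-120, 95, 0.1167), (-110, 41, 0.0357), (-100, 50, 0.0419), (-90, 31, 0.0455), (-80, 50, 0.0424), (-70, 26, 0.0425), (-60, 32, 0.0284), (-50, 40, 0.0297), (-40, 41, 0.0306), (-30, 41, 0.0306), (-20, 23, 0.0321), (-10, 18, 0.0055), (0, 106, 0.032), (10, 45, 0.0425)]
```

View pics/q8z.png

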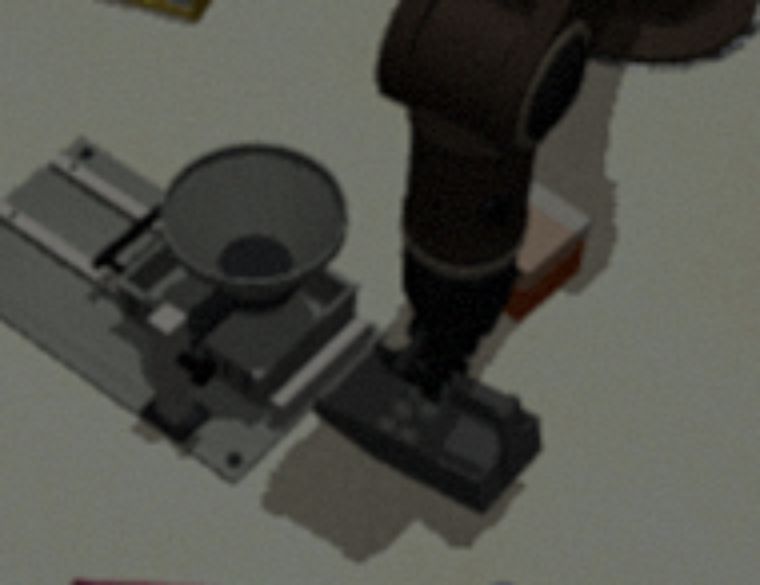

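Emit:
{"api": "send_rows", "payload": {
  "commands": [
    {"grip":0,"translation":[0,0.001,0.003],"spin":0},
    {"grip":0,"translation":[0,0.001,0.009],"spin":0},
    {"grip":0,"translation":[0,0.001,0.018],"spin":0},
    {"grip":0,"translation":[0,0.001,0.031],"spin":0},
    {"grip":0,"translation":[0,0.001,0.047],"spin":0},
    {"grip":0,"translation":[0,0.001,0.065],"spin":0},
    {"grip":0,"translation":[0,0.001,0.083],"spin":0},
    {"grip":0,"translation":[0,0.001,0.101],"spin":0},
    {"grip":0,"translation":[0,0.001,0.119],"spin":0},
    {"grip":0,"translation":[0,0.001,0.136],"spin":0},
    {"grip":0,"translation":[0,0.001,0.15],"spin":0},
    {"grip":0,"translation":[0,0.001,0.16],"spin":0}
  ],
  "newtons": 40
}}

```text
t: 31.37
tool_pos: [0.5654, 0.212, 0.2698]
ee_rot: [0.692, 0.722, 0.001, 0.0]
wrist_force: [0.4, -0.7, -3.9]
grip_width: 0.0147
```

Emit:
{"api": "send_rows", "payload": {
  "commands": [
    {"grip":0,"translation":[0,-0.002,0.003],"spin":0},
    {"grip":0,"translation":[0,-0.006,0.003],"spin":0},
    {"grip":0,"translation":[0,-0.012,0.003],"spin":0},
    {"grip":0,"translation":[0.001,-0.02,0.003],"spin":0},
    {"grip":0,"translation":[0.001,-0.03,0.003],"spin":0},
    {"grip":0,"translation":[0.002,-0.042,0.003],"spin":0},
    {"grip":0,"translation":[0.002,-0.054,0.003],"spin":0},
    {"grip":0,"translation":[0.003,-0.066,0.003],"spin":0},
    {"grip":0,"translation":[0.003,-0.078,0.003],"spin":0},
    {"grip":0,"translation":[0.004,-0.09,0.003],"spin":0},
    {"grip":0,"translation":[0.004,-0.1,0.003],"spin":0},
    {"grip":0,"translation":[0.005,-0.109,0.003],"spin":0}
  ]
}}

```text
t: 32.37
tool_pos: [0.5697, 0.1018, 0.2699]
ee_rot: [0.692, 0.722, 0.0, -0.0]
wrist_force: [0.7, 0.1, -3.8]
grip_width: 0.0152
```

Emit:
{"api": "send_rows", "payload": {
  "commands": [
    {"grip":0,"translation":[0,-0.008,0],"spin":0},
    {"grip":0,"translation":[0,-0.014,0],"spin":0},
    {"grip":0,"translation":[0.001,-0.019,0],"spin":0},
    {"grip":0,"translation":[0.001,-0.022,0],"spin":0},
    {"grip":0,"translation":[0.001,-0.023,0],"spin":0}
  ]
}}

```text
t: 32.78
tool_pos: [0.5708, 0.08, 0.2697]
ee_rot: [0.692, 0.722, -0.0, 0.0]
wrist_force: [0.1, -0.3, -3.0]
grip_width: 0.0147
```

```bash
python3 - <<'E'
from h import *
tilt('t9')
look('r9',(.572,.0315),(.042,-.999))
E
```

```text
f [ 0.042 -0.999] tilt deg 12.8 top-tcp 20.4 881 t 32.7833 [0.5708 0.08   0.2697] [ 0.1 -0.3 -3. ]
32.8333 [0.5708 0.0801 0.2697] [0.692 0.722 0.    0.   ] [ 0.3  0.7 -2.8] [-0.003  0.034  0.053] 0.0147
scene [(-100, 413, 0.651), (-90, 758, 0.5071), (-80, 353, 0.4806), (-70, 337, 0.3662), (-60, 332, 0.3593), (-50, 217, 0.6558), (-40, 201, 0.6579), (-30, 208, 0.66), (-20, 189, 0.6626), (-10, 78, 0.6651), (0, 30, 0.1928), (10, 45, 0.1938), (20, 40, 0.1941), (30, 51, 0.1953), (40, 15, 0.1941), (50, 10, 0.1557)]
top [(-100, 98, 0.6682), (-90, 94, 0.672), (-80, 114, 0.6646), (-70, 100, 0.6646), (-60, 101, 0.6638), (-50, 100, 0.6647), (-40, 105, 0.6639), (-30, 106, 0.6656), (-20, 107, 0.6706), (-10, 100, 0.6596), (0, 32, 0.6458), (10, 50, 0.1953), (20, 60, 0.1964), (30, 60, 0.1955), (40, 12, 0.195), (50, 37, 0.1547)]
```

View pics/r9z.png

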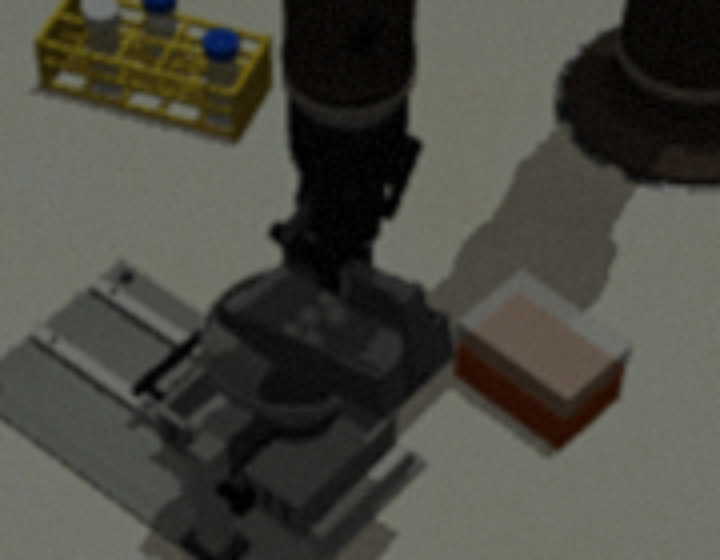

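View pics/r9tz.png

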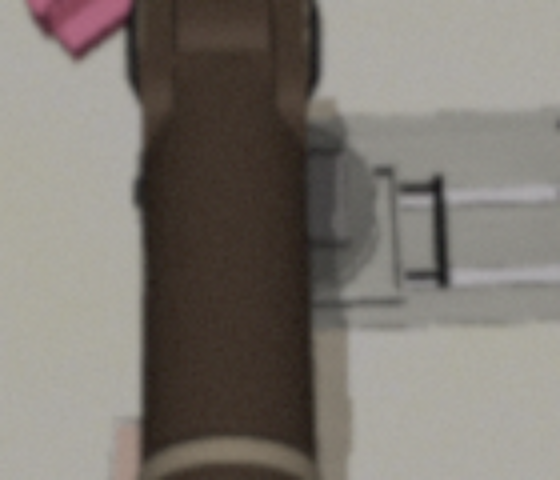

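Emit:
{"api": "send_rows", "payload": {
  "commands": [
    {"grip":0,"translation":[0,0,-0.004],"spin":0},
    {"grip":0,"translation":[0,0,-0.01],"spin":0},
    {"grip":0,"translation":[0,0,-0.016],"spin":0},
    {"grip":0,"translation":[0,0,-0.02],"spin":0},
    {"grip":0,"translation":[0,0,-0.021],"spin":0},
    {"grip":0,"translation":[0,-0.003,-0.021],"spin":0},
    {"grip":0,"translation":[0,-0.006,-0.021],"spin":0},
    {"grip":0,"translation":[0,-0.008,-0.021],"spin":0}
  ],
  "newtons": 22
}}

```text
t: 33.6
tool_pos: [0.5707, 0.0717, 0.2485]
ee_rot: [0.692, 0.722, -0.0, 0.0]
wrist_force: [0.1, -0.0, -3.0]
grip_width: 0.0146
```

```bash
python3 - <<'E'
from h import *
tilt('t10')
look('r10',(.572,.0315),(.042,-.999))
E
```

```text
f [ 0.042 -0.999] tilt deg 12.88 top-tcp 20.4 885 t 33.6 [0.5707 0.0717 0.2485] [ 0.1 -0.  -3. ]
33.65 [0.5707 0.0712 0.2486] [ 0.692  0.721 -0.     0.   ] [-0.7 -0.4 -3.1] [-0.041 -0.005 -0.027] 0.0149
scene [(-100, 387, 0.5989), (-90, 405, 0.6318), (-80, 765, 0.4822), (-70, 300, 0.4579), (-60, 365, 0.3418), (-50, 289, 0.3492), (-40, 199, 0.6361), (-30, 190, 0.6349), (-20, 234, 0.639), (-10, 158, 0.6428), (0, 61, 0.6432), (10, 35, 0.1717), (20, 45, 0.172), (30, 42, 0.1734), (40, 45, 0.173), (50, 19, 0.1732)]
top [(-100, 60, 0.624), (-90, 99, 0.6504), (-80, 95, 0.6512), (-70, 106, 0.6438), (-60, 94, 0.6431), (-50, 100, 0.6433), (-40, 96, 0.6431), (-30, 100, 0.643), (-20, 96, 0.6449), (-10, 106, 0.6502), (0, 90, 0.6317), (10, 34, 0.62), (20, 60, 0.1748), (30, 57, 0.1753), (40, 59, 0.1768), (50, 38, 0.155)]
```

View pics/r10z.png

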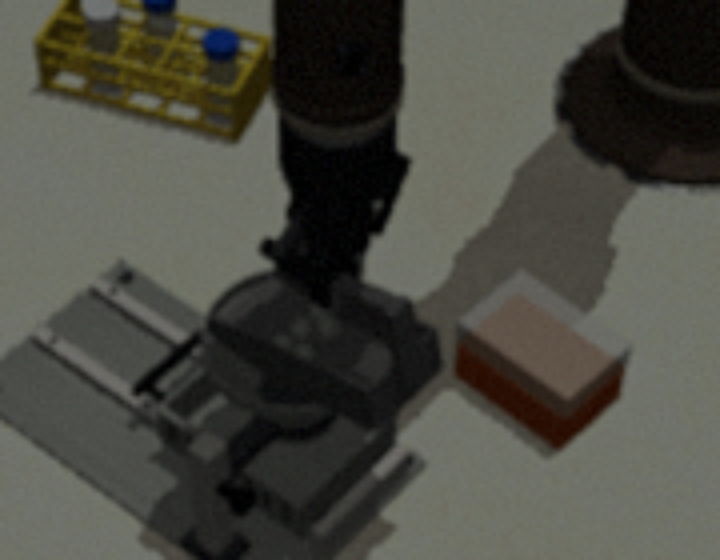

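Emit:
{"api": "send_rows", "payload": {
  "commands": [
    {"grip":0,"translation":[0,-0.003,-0.002],"spin":0},
    {"grip":0,"translation":[0,-0.006,-0.002],"spin":0},
    {"grip":0,"translation":[0,-0.009,-0.001],"spin":0},
    {"grip":0,"translation":[0,-0.01,-0.001],"spin":0},
    {"grip":0,"translation":[0,-0.01,-0.001],"spin":0}
  ],
  "newtons": 20
}}

```text
t: 34.17
tool_pos: [0.5711, 0.0665, 0.2486]
ee_rot: [0.691, 0.723, 0.002, -0.002]
wrist_force: [-1.4, 10.7, 2.1]
grip_width: 0.0147
```

```bash
python3 - <<'E'
from h import *
tilt('t11')
look('r11',(.572,.0315),(.042,-.999))
E
```

```text
f [ 0.045 -0.999] tilt deg 14.47 top-tcp 20.5 866 t 34.1667 [0.5711 0.0665 0.2486] [-1.4 10.7  2.1]
34.2167 [0.5711 0.0665 0.2485] [ 0.691  0.723  0.002 -0.002] [-1.9 10.4  2.7] [2.536 0.271 0.211] 0.0146
scene [(-100, 132, 0.2599), (-90, 463, 0.6074), (-80, 639, 0.5328), (-70, 584, 0.4754), (-60, 284, 0.4171), (-50, 382, 0.3317), (-40, 213, 0.633), (-30, 200, 0.635), (-20, 159, 0.6362), (-10, 240, 0.6393), (0, 131, 0.6444), (10, 42, 0.4028), (20, 43, 0.1699), (30, 46, 0.1716), (40, 46, 0.1716), (50, 25, 0.1713)]
top [(-100, 15, 0.2671), (-90, 91, 0.6267), (-80, 91, 0.652), (-70, 106, 0.6497), (-60, 96, 0.6432), (-50, 99, 0.6431), (-40, 97, 0.6426), (-30, 94, 0.643), (-20, 97, 0.642), (-10, 104, 0.6499), (0, 95, 0.6494), (10, 91, 0.6276), (20, 14, 0.175), (30, 59, 0.172), (40, 58, 0.1751), (50, 44, 0.1635)]
```

Emit:
{"api": "send_rows", "payload": {
  "commands": [
    {"grip":0,"translation":[0,-0.002,0.002],"spin":0},
    {"grip":0,"translation":[0,-0.005,0.003],"spin":0},
    {"grip":0,"translation":[0,-0.008,0.003],"spin":0},
    {"grip":0,"translation":[0,-0.01,0.004],"spin":0},
    {"grip":0,"translation":[0,-0.01,0.004],"spin":0}
  ]
}}

```text
t: 34.73
tool_pos: [0.5715, 0.0589, 0.2539]
ee_rot: [0.69, 0.724, 0.004, -0.002]
wrist_force: [-4.2, 15.8, 10.3]
grip_width: 0.015
```

```bash
python3 - <<'E'
from h import *
tilt('t12')
look('r12',(.572,.0315),(.042,-.999))
E
```

```text
f [ 0.047 -0.999] tilt deg 18.0 top-tcp 20.5 794 t 34.7333 [0.5715 0.0589 0.2539] [-4.2 15.8 10.3]
34.7833 [0.5715 0.0589 0.2538] [ 0.69   0.724  0.004 -0.002] [-2.7 15.6 10.2] [3.795 0.74  0.132] 0.0145
scene [(-100, 154, 0.2385), (-90, 122, 0.5908), (-80, 507, 0.6175), (-70, 711, 0.5103), (-60, 497, 0.4738), (-50, 290, 0.3734), (-40, 358, 0.3351), (-30, 226, 0.6381), (-20, 174, 0.6406), (-10, 172, 0.6404), (0, 217, 0.645), (10, 121, 0.6496), (20, 50, 0.1727), (30, 42, 0.1722), (40, 41, 0.1729), (50, 28, 0.1718)]
top [(-100, 68, 0.2394), (-90, 22, 0.6064), (-80, 93, 0.6327), (-70, 104, 0.6581), (-60, 99, 0.6535), (-50, 98, 0.6489), (-40, 99, 0.648), (-30, 94, 0.648), (-20, 96, 0.6481), (-10, 94, 0.6478), (0, 101, 0.653), (10, 89, 0.6546), (20, 86, 0.631), (40, 51, 0.1754), (50, 51, 0.1646)]
```

View pics/r12z.png

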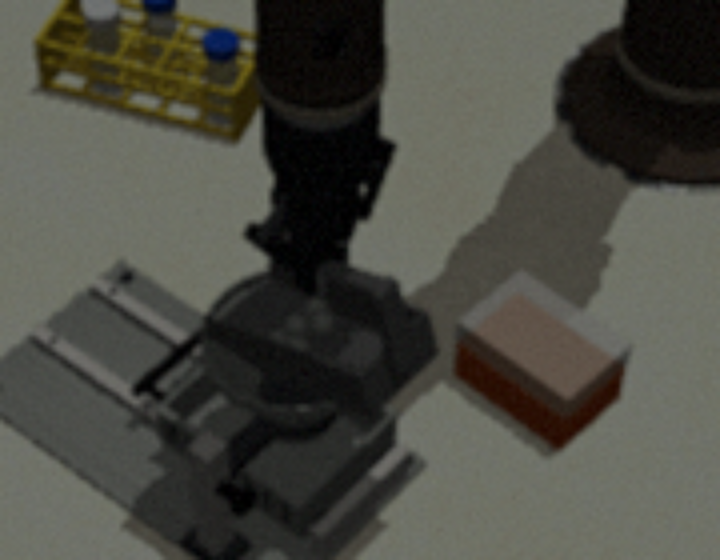

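Emit:
{"api": "send_rows", "payload": {
  "commands": [
    {"grip":0,"translation":[0,0.004,0],"spin":0},
    {"grip":0,"translation":[0,0.008,-0.001],"spin":0},
    {"grip":0,"translation":[0,0.012,-0.004],"spin":0},
    {"grip":0,"translation":[0,0.014,-0.007],"spin":0},
    {"grip":0,"translation":[0,0.014,-0.009],"spin":0},
    {"grip":0,"translation":[0,0.014,-0.01],"spin":0}
  ]
}}

```text
t: 35.38
tool_pos: [0.5716, 0.0664, 0.2449]
ee_rot: [0.692, 0.722, 0.002, 0.0]
wrist_force: [-11.4, 1.9, 35.1]
grip_width: 0.0146
```

```bash
python3 - <<'E'
from h import *
tilt('t13')
look('r13',(.572,.0315),(.042,-.999))
E
```

```text
f [ 0.042 -0.999] tilt deg 16.68 top-tcp 20.5 805 t 35.3833 [0.5716 0.0664 0.2449] [-11.4   1.9  35.1]
35.4333 [0.5715 0.0663 0.245 ] [0.692 0.722 0.002 0.   ] [-8.9  2.2 27.9] [0.29  2.278 0.026] 0.0148
scene [(-100, 141, 0.2724), (-90, 481, 0.6093), (-80, 639, 0.5148), (-70, 526, 0.4627), (-60, 276, 0.4105), (-50, 365, 0.3286), (-40, 218, 0.6292), (-30, 200, 0.6311), (-20, 155, 0.6334), (-10, 239, 0.6362), (0, 118, 0.642), (10, 42, 0.1664), (20, 43, 0.1652), (30, 43, 0.1654), (40, 42, 0.1658), (50, 11, 0.1564)]
top [(-100, 19, 0.6104), (-90, 92, 0.6248), (-80, 90, 0.6484), (-70, 107, 0.6457), (-60, 96, 0.6396), (-50, 98, 0.6404), (-40, 95, 0.6388), (-30, 93, 0.6394), (-20, 96, 0.6398), (-10, 98, 0.6466), (0, 97, 0.6468), (10, 73, 0.6231), (20, 9, 0.168), (30, 58, 0.1671), (40, 47, 0.1673), (50, 42, 0.1552)]
```

View pics/r13z.png

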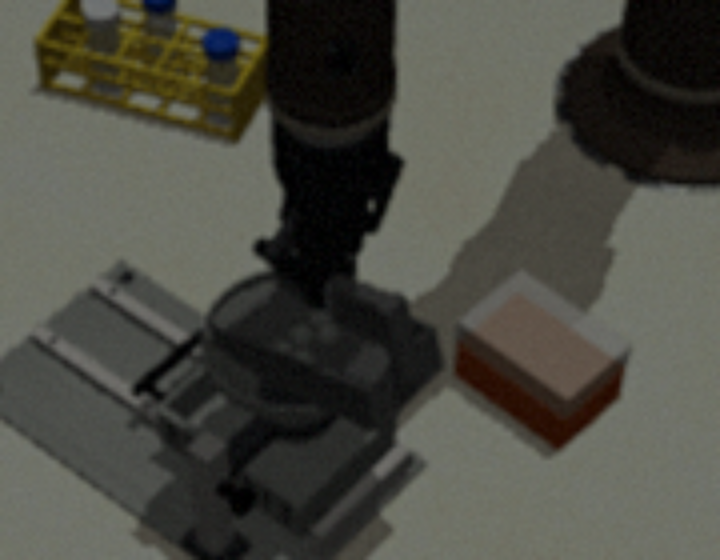

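Emit:
{"api": "send_rows", "payload": {
  "commands": [
    {"grip":0,"translation":[0,0,0.004],"spin":0},
    {"grip":0,"translation":[0,-0.004,0.005],"spin":0},
    {"grip":0,"translation":[0,-0.008,0.005],"spin":0},
    {"grip":0,"translation":[0,-0.011,0.006],"spin":0},
    {"grip":0,"translation":[0,-0.014,0.008],"spin":0},
    {"grip":0,"translation":[0,-0.017,0.01],"spin":0},
    {"grip":0,"translation":[0,-0.019,0.011],"spin":0}
  ]
}}

```text
t: 36.12
tool_pos: [0.5714, 0.0529, 0.2542]
ee_rot: [0.691, 0.723, 0.003, -0.002]
wrist_force: [-3.6, 17.1, 13.3]
grip_width: 0.0144
```

```bash
python3 - <<'E'
from h import *
tilt('t14')
look('r14',(.572,.0315),(.042,-.999))
E
```

```text
f [ 0.046 -0.999] tilt deg 22.72 top-tcp 20.4 693 t 36.1167 [0.5714 0.0529 0.2542] [-3.6 17.1 13.3]
36.1667 [0.5715 0.0524 0.2544] [ 0.691  0.723  0.004 -0.002] [-3.6 15.3 12.5] [3.823 0.819 0.023] 0.0148
scene [(-100, 144, 0.2387), (-90, 76, 0.2763), (-80, 303, 0.6057), (-70, 486, 0.6327), (-60, 785, 0.4884), (-50, 319, 0.4679), (-40, 378, 0.3494), (-30, 273, 0.3477), (-20, 209, 0.6413), (-10, 168, 0.642), (0, 200, 0.6439), (10, 156, 0.6485), (20, 103, 0.6453), (30, 38, 0.1685), (40, 40, 0.1665), (50, 16, 0.1639)]
top [(-100, 59, 0.2427), (-90, 55, 0.2469), (-80, 56, 0.6261), (-70, 93, 0.6477), (-60, 100, 0.6572), (-50, 104, 0.6507), (-40, 99, 0.6486), (-30, 96, 0.6486), (-20, 99, 0.6488), (-10, 99, 0.6487), (0, 101, 0.6482), (10, 100, 0.6549), (20, 90, 0.6473), (30, 36, 0.629), (40, 15, 0.1694), (50, 40, 0.1552)]
```

View pics/r14z.png

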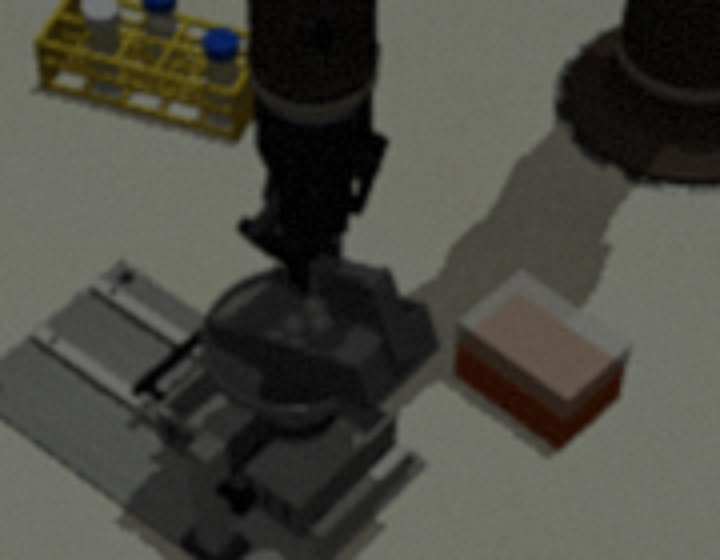

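Emit:
{"api": "send_rows", "payload": {
  "commands": [
    {"grip":0,"translation":[0,0.005,-0.002],"spin":0},
    {"grip":0,"translation":[0,0.01,-0.006],"spin":0},
    {"grip":0,"translation":[0,0.014,-0.01],"spin":0},
    {"grip":0,"translation":[0,0.015,-0.011],"spin":0}
  ]
}}

```text
t: 36.6
tool_pos: [0.5718, 0.0607, 0.2437]
ee_rot: [0.693, 0.721, 0.001, 0.001]
wrist_force: [-6.6, -3.7, 27.1]
grip_width: 0.0146
```

```bash
python3 - <<'E'
from h import *
tilt('t15')
look('r15',(.572,.0315),(.042,-.999))
E
```

```text
f [ 0.041 -0.999] tilt deg 22.49 top-tcp 20.5 665 t 36.6 [0.5718 0.0607 0.2437] [-6.6 -3.7 27.1]
36.65 [0.5717 0.0606 0.2438] [0.693 0.721 0.001 0.001] [-4.6 -1.6 18.3] [ 0.138  1.172 -0.11 ] 0.0144
scene [(-100, 89, 0.2544), (-90, 345, 0.5964), (-80, 422, 0.6261), (-70, 738, 0.4767), (-60, 332, 0.4599), (-50, 322, 0.3429), (-40, 304, 0.3312), (-30, 182, 0.632), (-20, 160, 0.6324), (-10, 212, 0.635), (0, 161, 0.6365), (10, 121, 0.1792), (20, 47, 0.1746), (30, 50, 0.1732), (40, 30, 0.1725), (50, 26, 0.1567)]
top [(-100, 35, 0.2403), (-90, 60, 0.6166), (-80, 93, 0.6429), (-70, 105, 0.6472), (-60, 99, 0.6386), (-50, 99, 0.6389), (-40, 96, 0.6386), (-30, 93, 0.639), (-20, 98, 0.6385), (-10, 97, 0.6387), (0, 96, 0.6451), (10, 95, 0.6336), (20, 25, 0.6172), (30, 47, 0.1754), (40, 42, 0.1738), (50, 39, 0.1575)]
```

View pics/r15z.png

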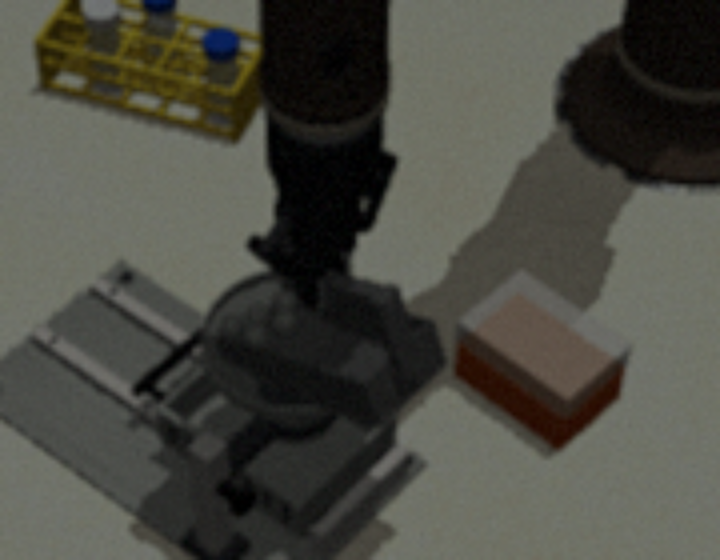

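Emit:
{"api": "send_rows", "payload": {
  "commands": [
    {"grip":0,"translation":[0,0,0.002],"spin":0},
    {"grip":0,"translation":[0,0,0.004],"spin":0},
    {"grip":0,"translation":[0,0,0.004],"spin":0},
    {"grip":0,"translation":[0,0,0.004],"spin":0}
  ]
}}

```text
t: 37.08
tool_pos: [0.5706, 0.0618, 0.2452]
ee_rot: [0.692, 0.722, -0.001, 0.0]
wrist_force: [1.2, -0.1, -1.2]
grip_width: 0.0149
```

```bash
python3 - <<'E'
from h import *
tilt('t16')
look('r16',(.572,.0315),(.042,-.999))
E
```

```text
f [ 0.042 -0.999] tilt deg 21.89 top-tcp 20.3 690 t 37.0833 [0.5706 0.0618 0.2452] [ 1.2 -0.1 -1.2]
37.1333 [0.5707 0.0618 0.2452] [ 0.692  0.722 -0.001  0.   ] [ 0.9 -0.9 -1.4] [-0.068 -0.074  0.011] 0.0148
scene [(-100, 79, 0.2621), (-90, 384, 0.5989), (-80, 428, 0.6289), (-70, 769, 0.4793), (-60, 288, 0.4523), (-50, 355, 0.3383), (-40, 261, 0.5526), (-30, 198, 0.6325), (-20, 156, 0.6335), (-10, 217, 0.6359), (0, 145, 0.6393), (10, 75, 0.6316), (20, 74, 0.1672), (30, 41, 0.1731), (40, 55, 0.1718), (50, 35, 0.1717)]
top [(-100, 30, 0.2668), (-90, 70, 0.6218), (-80, 89, 0.6488), (-70, 106, 0.6485), (-60, 93, 0.6402), (-50, 98, 0.6404), (-40, 94, 0.6396), (-30, 94, 0.6397), (-20, 98, 0.6401), (-10, 102, 0.6435), (0, 96, 0.647), (10, 91, 0.6298), (20, 21, 0.6176), (30, 48, 0.1752), (40, 53, 0.1749), (50, 50, 0.1706)]
```

View pics/r16z.png

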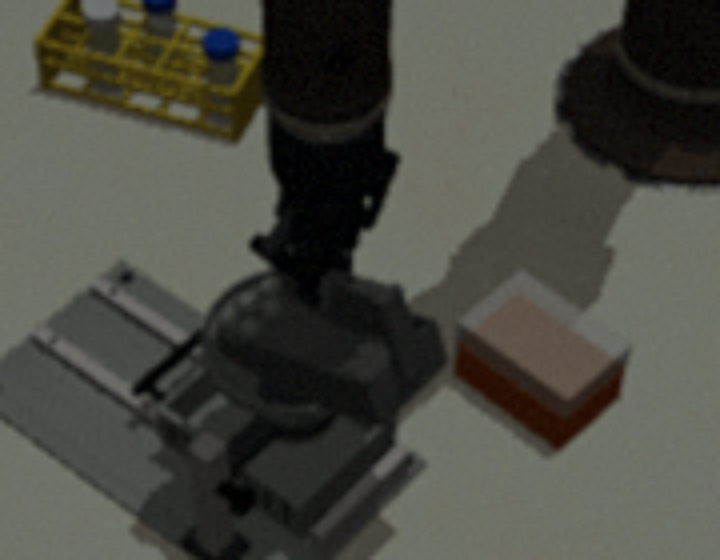

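View pics/t16.png

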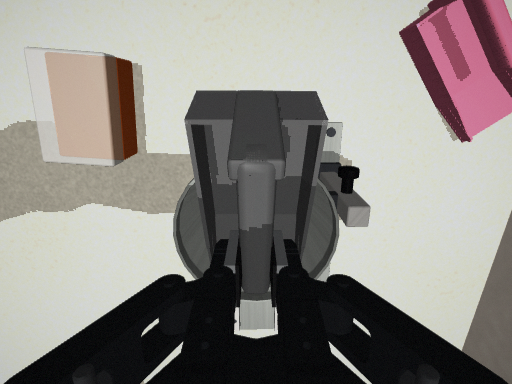

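Emit:
{"api": "send_rows", "payload": {
  "commands": [
    {"grip":0,"translation":[0,0.004,0.002],"spin":0},
    {"grip":0,"translation":[0,0.01,0.005],"spin":0},
    {"grip":0,"translation":[0,0.016,0.007],"spin":0},
    {"grip":0,"translation":[0,0.02,0.009],"spin":0},
    {"grip":0,"translation":[0,0.022,0.01],"spin":0},
    {"grip":0,"translation":[0,0.022,0.01],"spin":0}
  ]
}}

```text
t: 37.73
tool_pos: [0.5709, 0.0854, 0.2561]
ee_rot: [0.692, 0.722, 0.0, 0.0]
wrist_force: [0.1, -0.1, -1.2]
grip_width: 0.0147
```

```bash
python3 - <<'E'
from h import *
tilt('t17')
look('r17',(.572,.0315),(.042,-.999))
E
```

```text
f [ 0.043 -0.999] tilt deg 21.68 top-tcp 20.3 695 t 37.7333 [0.5709 0.0854 0.2561] [ 0.1 -0.1 -1.2]
37.7833 [0.5709 0.0848 0.2559] [0.692 0.722 0.    0.   ] [ 0.7  0.1 -1.5] [-0.011  0.034  0.038] 0.0152
scene [(-100, 586, 0.5458), (-90, 611, 0.4757), (-80, 258, 0.4437), (-70, 369, 0.3442), (-60, 230, 0.6414), (-50, 186, 0.6431), (-40, 153, 0.6461), (-30, 221, 0.6484), (-20, 137, 0.6521), (-10, 56, 0.1729), (0, 41, 0.1708), (10, 41, 0.1707), (20, 9, 0.1689), (50, 33, 0.1537)]
top [(-100, 92, 0.6578), (-90, 107, 0.6576), (-80, 97, 0.65), (-70, 102, 0.6515), (-60, 96, 0.6504), (-50, 102, 0.6503), (-40, 101, 0.6504), (-30, 101, 0.6575), (-20, 101, 0.6586), (-10, 90, 0.6346), (0, 21, 0.1743), (10, 60, 0.1718), (40, 6, 0.1505), (50, 38, 0.1561)]
```

View pics/r17z.png

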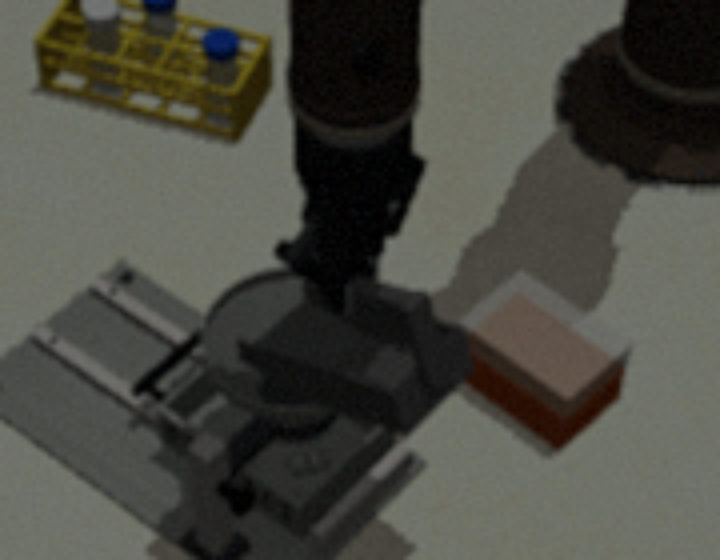

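View pics/r17tz.png

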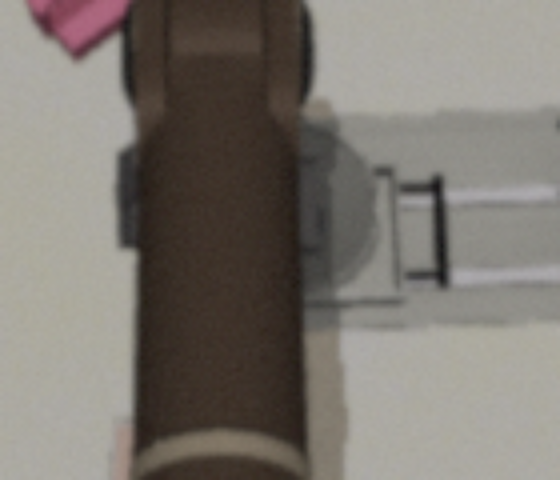

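Emit:
{"api": "send_rows", "payload": {
  "commands": [
    {"grip":0,"translation":[0,0.006,0.01],"spin":0},
    {"grip":0,"translation":[0,0.014,0.025],"spin":0},
    {"grip":0,"translation":[0,0.024,0.038],"spin":0},
    {"grip":0,"translation":[0,0.038,0.044],"spin":0},
    {"grip":0,"translation":[0,0.055,0.044],"spin":0},
    {"grip":0,"translation":[0,0.075,0.044],"spin":0},
    {"grip":0,"translation":[-0.001,0.098,0.044],"spin":0},
    {"grip":0,"translation":[-0.002,0.121,0.04],"spin":0},
    {"grip":0,"translation":[-0.003,0.143,0.032],"spin":0},
    {"grip":0,"translation":[-0.003,0.162,0.02],"spin":0},
    {"grip":0,"translation":[-0.003,0.176,0.003],"spin":0},
    {"grip":0,"translation":[-0.003,0.184,-0.016],"spin":0}
  ],
  "newtons": 30
}}

```text
t: 38.88
tool_pos: [0.5676, 0.2714, 0.2394]
ee_rot: [0.691, 0.723, 0.001, -0.0]
wrist_force: [-0.1, 0.5, -1.5]
grip_width: 0.0147
```

```bash
python3 - <<'E'
from h import *
tilt('t18')
im,d=shot('scene','r18');cv2.imwrite('pics/r18z.png',cv2.resize(im[100:290,150:400][:,:,::-1],None,fx=3.1,fy=3.1,interpolation=cv2.INTER_CUBIC))
im,d=shot('top','r18t');cv2.imwrite('pics/r18tz.png',cv2.resize(im[130:250,190:350][:,:,::-1],None,fx=4.5,fy=4.5,interpolation=cv2.INTER_CUBIC))
E
```

```text
f [ 0.044 -0.999] tilt deg 21.87 top-tcp 20.3 691 t 38.8833 [0.5676 0.2714 0.2394] [-0.1  0.5 -1.5]
```

View pics/r18z.png

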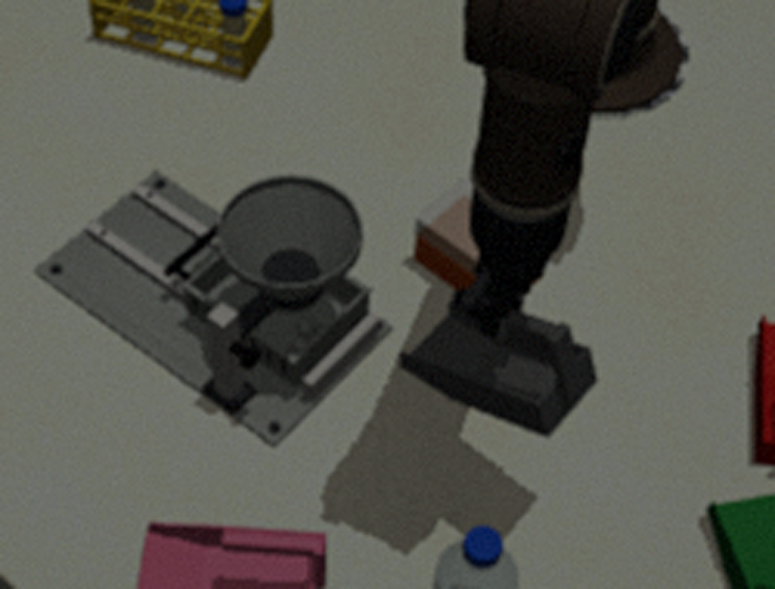

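View pics/r18tz.png

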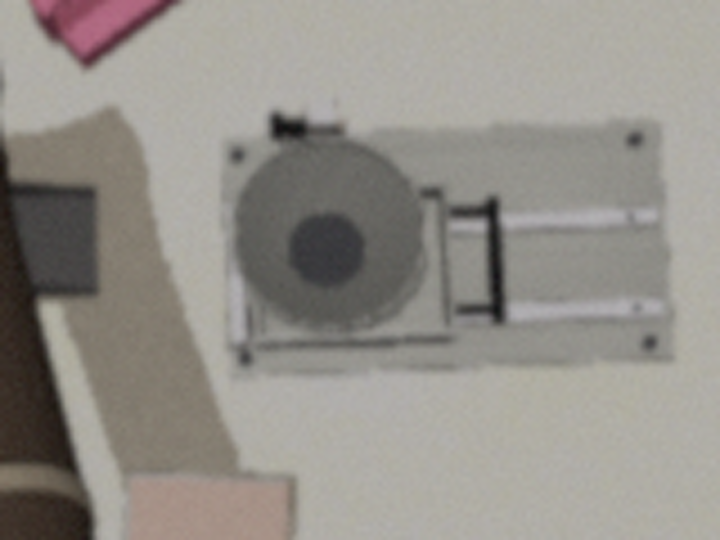

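View pics/t18.png

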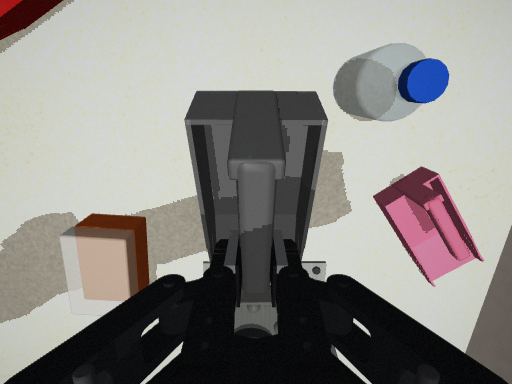

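Emit:
{"api": "send_rows", "payload": {
  "commands": [
    {"grip":0,"translation":[0,0.002,-0.02],"spin":0},
    {"grip":0,"translation":[0,0.002,-0.042],"spin":0},
    {"grip":0,"translation":[0,0.002,-0.064],"spin":0},
    {"grip":0,"translation":[0,0.002,-0.086],"spin":0},
    {"grip":0,"translation":[0,0.002,-0.106],"spin":0},
    {"grip":0,"translation":[0,0.002,-0.122],"spin":0},
    {"grip":0,"translation":[0,0.002,-0.132],"spin":0},
    {"grip":0,"translation":[0,0.002,-0.138],"spin":0},
    {"grip":0,"translation":[0,0.003,-0.142],"spin":0},
    {"grip":0,"translation":[0,0.004,-0.145],"spin":0}
  ],
  "newtons": 20
}}

```text
t: 39.87
tool_pos: [0.5686, 0.2723, 0.0955]
ee_rot: [0.692, 0.722, 0.001, 0.0]
wrist_force: [-0.6, -0.3, -0.9]
grip_width: 0.0146
```

```bash
python3 - <<'E'
from h import *
tilt('t19')
E
```

```text
f [ 0.041 -0.999] tilt deg 21.78 top-tcp 20.3 692 t 39.8667 [0.5686 0.2723 0.0955] [-0.6 -0.3 -0.9]
```

Emit:
{"api": "send_rows", "payload": {
  "commands": [
    {"grip":0,"translation":[0,0.001,-0.004],"spin":0},
    {"grip":0,"translation":[0,0.004,-0.007],"spin":0},
    {"grip":0,"translation":[0,0.008,-0.01],"spin":0},
    {"grip":0,"translation":[0,0.012,-0.012],"spin":0},
    {"grip":0,"translation":[0,0.017,-0.014],"spin":0},
    {"grip":0,"translation":[-0.001,0.022,-0.016],"spin":0},
    {"grip":0,"translation":[-0.001,0.027,-0.019],"spin":0},
    {"grip":0,"translation":[-0.001,0.032,-0.021],"spin":0},
    {"grip":0,"translation":[-0.001,0.037,-0.023],"spin":0},
    {"grip":0,"translation":[-0.001,0.041,-0.024],"spin":0},
    {"grip":0,"translation":[-0.001,0.041,-0.024],"spin":0}
  ]
}}

```text
t: 40.83
tool_pos: [0.5671, 0.3139, 0.0718]
ee_rot: [0.692, 0.722, 0.0, 0.0]
wrist_force: [-2.6, -1.2, 8.3]
grip_width: 0.015
```

```bash
python3 - <<'E'
from h import *
tilt('t20')
im,d=shot('scene','r20');cv2.imwrite('pics/r20z.png',cv2.resize(im[100:290,150:400][:,:,::-1],None,fx=3.1,fy=3.1,interpolation=cv2.INTER_CUBIC))
E
```

```text
f [ 0.043 -0.999] tilt deg 0.32 top-tcp 21.6 1094 t 40.8333 [0.5671 0.3139 0.0718] [-2.6 -1.2  8.3]
```

View pics/r20z.png

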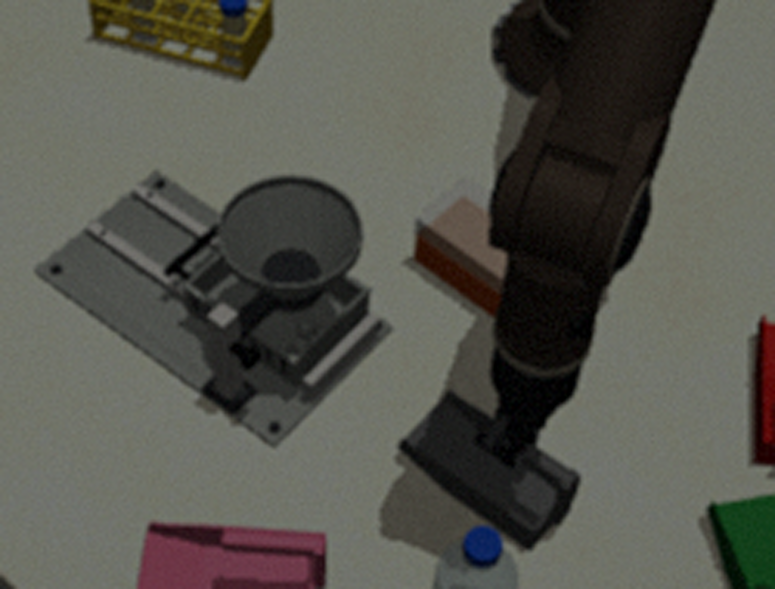

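Emit:
{"api": "send_rows", "payload": {
  "commands": [
    {"grip":0,"translation":[0,0,0.001],"spin":0},
    {"grip":0.2,"translation":[0,0,0.001],"spin":0},
    {"grip":0.4,"translation":[0,0,0.001],"spin":0},
    {"grip":0.45,"translation":[0,0,0.001],"spin":0},
    {"grip":0.45,"translation":[0,0,0.01],"spin":0},
    {"grip":0.45,"translation":[0,0,0.03],"spin":0},
    {"grip":0.45,"translation":[0,0,0.06],"spin":0},
    {"grip":0.45,"translation":[0,0,0.1],"spin":0},
    {"grip":0.45,"translation":[0,0,0.14],"spin":0},
    {"grip":0.45,"translation":[-0.02,0.01,0.17],"spin":0},
    {"grip":0.45,"translation":[-0.05,0.03,0.19],"spin":0},
    {"grip":0.45,"translation":[-0.08,0.05,0.2],"spin":0}
  ]
}}

```text
t: 41.93
tool_pos: [0.488, 0.3631, 0.275]
ee_rot: [0.693, 0.721, 0.003, 0.0]
wrist_force: [0.7, 0.7, -0.3]
grip_width: 0.0385
```

```bash
python3 - <<'E'
from h import *
s=monitor.state();print(s['t'],s['tool_pos'],s['wrist_force'])
im,d=shot('scene','r21');cv2.imwrite('pics/r21z.png',cv2.resize(im[150:290,190:380][:,:,::-1],None,fx=4.2,fy=4.2,interpolation=cv2.INTER_CUBIC))
Q=cloud('scene',d)
np.save('r21P.npy',Q)
im,d=shot('top','r21t');cv2.imwrite('pics/r21tz.png',cv2.resize(im[100:270,130:360][:,:,::-1],None,fx=3.4,fy=3.4,interpolation=cv2.INTER_CUBIC))
P=cloud('top',d);h=P[...,2]
B=P[(P[...,0]>.53)&(P[...,0]<.63)&(P[...,1]>-.15)&(P[...,1]<-.08)&(h>.04)&(h<.07)&(im.sum(-1)<120)];print('handle',np.median(B,0),len(B))
# bystanders
for n,b in dict(tip=(.3,.43,.03,.2,.06,.09),bottle=(.6,.75,.28,.42,.08,.17),rack=(.2,.42,-.5,-.25,.05,.12)).items():
    m=(P[...,0]>b[0])&(P[...,0]<b[1])&(P[...,1]>b[2])&(P[...,1]<b[3])&(h>b[4])&(h<b[5]);print(n,P[m].min(0),P[m].max(0))
E
```

```text
41.9333 [0.48795546 0.36308326 0.27498678] [ 0.74124967  0.70548128 -0.28211511]
handle [ 0.58258803 -0.09724715  0.05359267] 30
tip [0.32770094 0.05999172 0.06082977] [0.41041028 0.17904858 0.08616924]
bottle [0.65989183 0.33336471 0.0801008 ] [0.72810171 0.4044837  0.15932532]
rack [ 0.25359028 -0.4945704   0.05004227] [ 0.40454726 -0.27417849  0.11062042]
```

View pics/r21z.png

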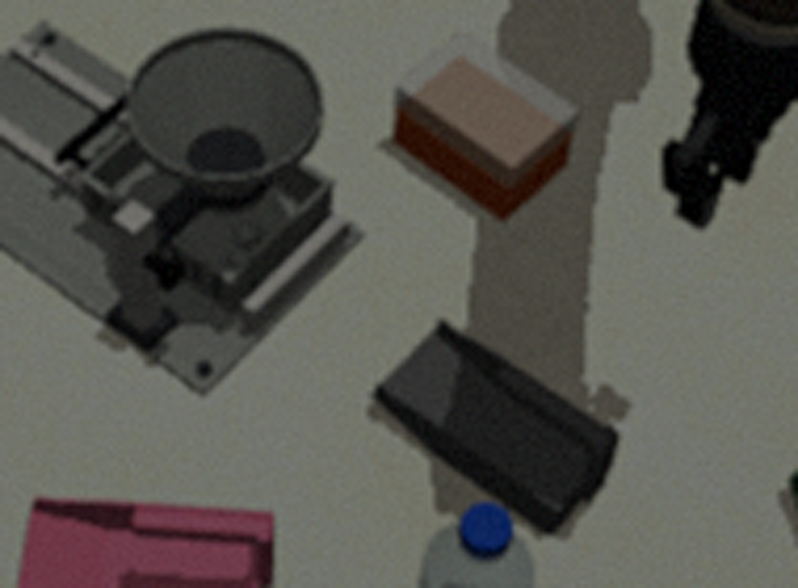

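View pics/r21tz.png

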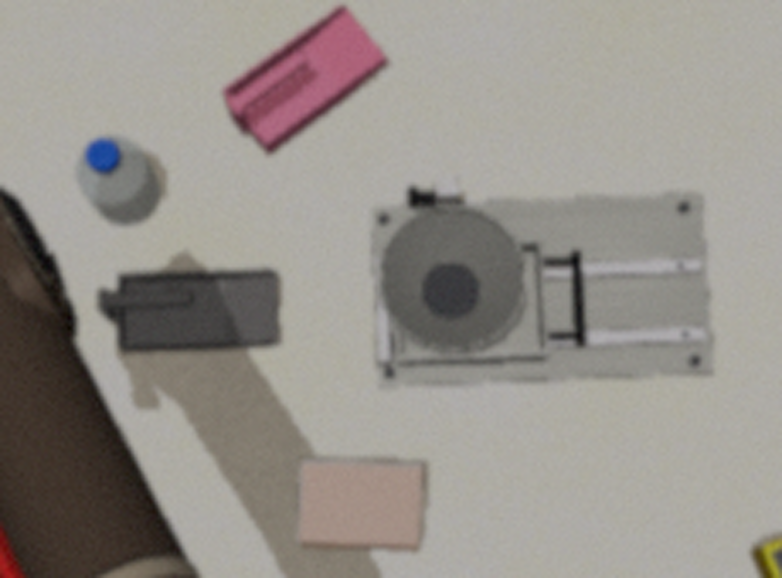

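Emit:
{"api": "send_rows", "payload": {
  "commands": [
    {"grip":0.45,"translation":[0,-0.02,-0.02],"spin":0},
    {"grip":0.45,"translation":[0,-0.045,-0.045],"spin":0},
    {"grip":0.45,"translation":[0,-0.07,-0.07],"spin":0},
    {"grip":0.45,"translation":[0,-0.095,-0.095],"spin":0},
    {"grip":0.45,"translation":[0,-0.112,-0.118],"spin":0},
    {"grip":0.45,"translation":[0,-0.118,-0.132],"spin":0},
    {"grip":0.45,"translation":[0,-0.118,-0.135],"spin":0},
    {"grip":0.45,"translation":[0,-0.118,-0.135],"spin":0}
  ]
}}

```text
t: 42.7
tool_pos: [0.4866, 0.245, 0.1354]
ee_rot: [0.692, 0.721, -0.001, -0.0]
wrist_force: [-0.1, 1.0, 0.1]
grip_width: 0.0384
```

```bash
python3 - <<'E'
from h import *
s,im,d,P=wcloud('w30');print(s['t'],s['tool_pos'],s['wrist_force'])
im,d=shot('scene','r22');cv2.imwrite('pics/r22z.png',cv2.resize(im[175:245,195:285][:,:,::-1],None,fx=8,fy=8,interpolation=cv2.INTER_CUBIC))
E
```

```text
42.7 [0.4866465  0.24499241 0.13542229] [-0.10717967  0.9729267   0.11290316]
```

View pics/w30.png

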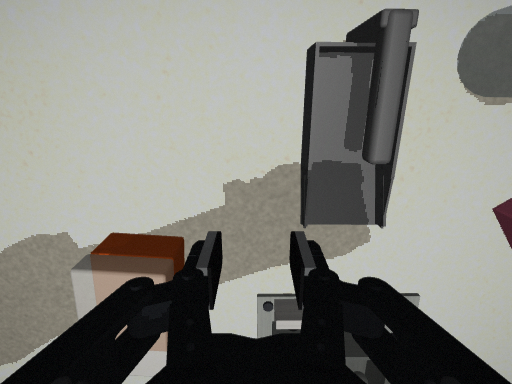

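View pics/r22z.png

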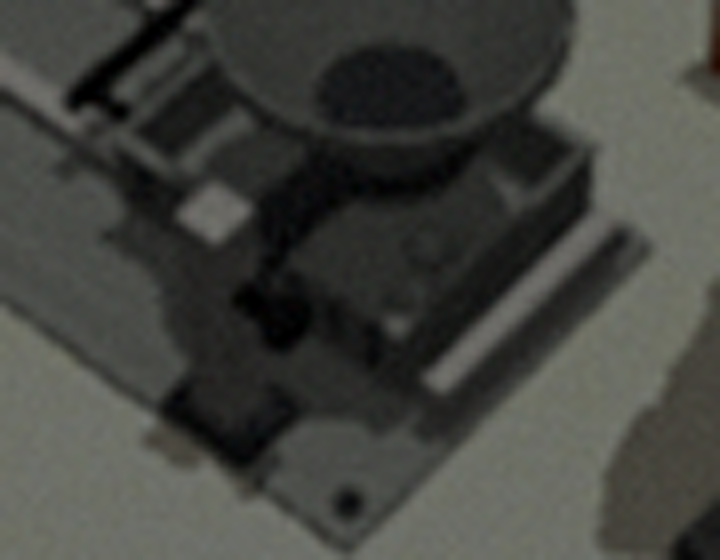

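```bash
python3 - <<'E'
from h import *
im=np.load('w30.npz')['im'];c=im[285:384,240:440]
c=np.clip(c.astype(float)*2.2,0,255).astype(np.uint8)
cv2.imwrite('pics/w30z.png',cv2.resize(c[:,:,::-1],None,fx=4,fy=4,interpolation=cv2.INTER_CUBIC))
E
```

```text
(no output)
```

View pics/w30z.png

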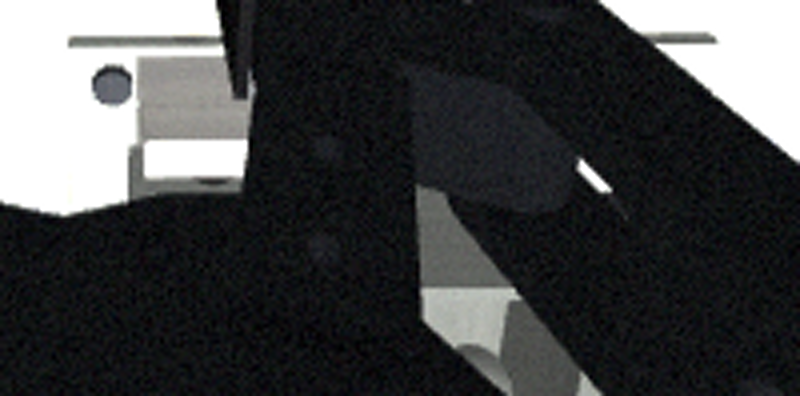

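Emit:
{"api": "send_rows", "payload": {
  "commands": [
    {"grip":0.45,"translation":[-0.02,-0.01,0],"spin":0},
    {"grip":0.45,"translation":[-0.045,-0.02,0],"spin":0},
    {"grip":0.45,"translation":[-0.07,-0.03,0],"spin":0},
    {"grip":0.45,"translation":[-0.085,-0.035,0],"spin":0},
    {"grip":0.45,"translation":[-0.085,-0.035,0],"spin":0},
    {"grip":0.45,"translation":[-0.085,-0.035,0],"spin":0}
  ]
}}

```text
t: 43.3
tool_pos: [0.4022, 0.2119, 0.1371]
ee_rot: [0.691, 0.722, 0.002, -0.0]
wrist_force: [1.0, 1.1, 0.5]
grip_width: 0.0385
```

```bash
python3 - <<'E'
from h import *
s,im,d,P=wcloud('w31');print(s['t'],s['tool_pos'],s['wrist_force'])
c=np.clip(im[200:384,312:512].astype(float)*1.8,0,255).astype(np.uint8)
cv2.imwrite('pics/w31z.png',cv2.resize(c[:,:,::-1],None,fx=3.2,fy=3.2,interpolation=cv2.INTER_CUBIC))
E
```

```text
43.3 [0.40218924 0.21185024 0.13711532] [0.98988981 1.08599663 0.49758749]
```

View pics/w31z.png

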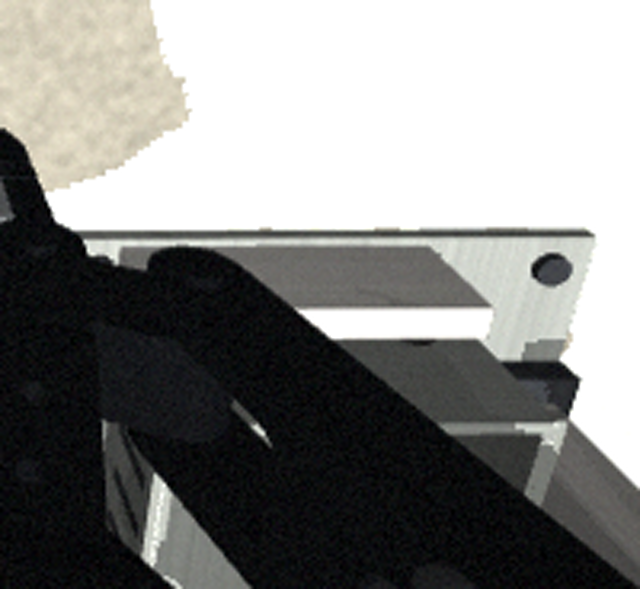

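Emit:
{"api": "send_rows", "payload": {
  "commands": [
    {"grip":0.45,"translation":[0,-0.01,0.01],"spin":0},
    {"grip":0.45,"translation":[0,-0.03,0.025],"spin":0},
    {"grip":0.45,"translation":[0,-0.05,0.03],"spin":0},
    {"grip":0.45,"translation":[0,-0.065,0.03],"spin":0},
    {"grip":0.45,"translation":[0,-0.07,0.03],"spin":0},
    {"grip":0.45,"translation":[0,-0.07,0.03],"spin":0}
  ]
}}

```text
t: 43.85
tool_pos: [0.4029, 0.1399, 0.1663]
ee_rot: [0.693, 0.721, 0.001, 0.0]
wrist_force: [-0.1, 0.4, 0.4]
grip_width: 0.0383
```

```bash
python3 - <<'E'
from h import *
s,im,d,P=wcloud('w32');print(s['t'],s['tool_pos'],s['wrist_force'])
c=np.clip(im[200:384,312:512].astype(float)*1.8,0,255).astype(np.uint8)
cv2.imwrite('pics/w32z.png',cv2.resize(c[:,:,::-1],None,fx=3.2,fy=3.2,interpolation=cv2.INTER_CUBIC))
E
```

```text
43.85 [0.40291253 0.1399373  0.16627198] [-0.14931967  0.39320294  0.43903966]
```

View pics/w32z.png

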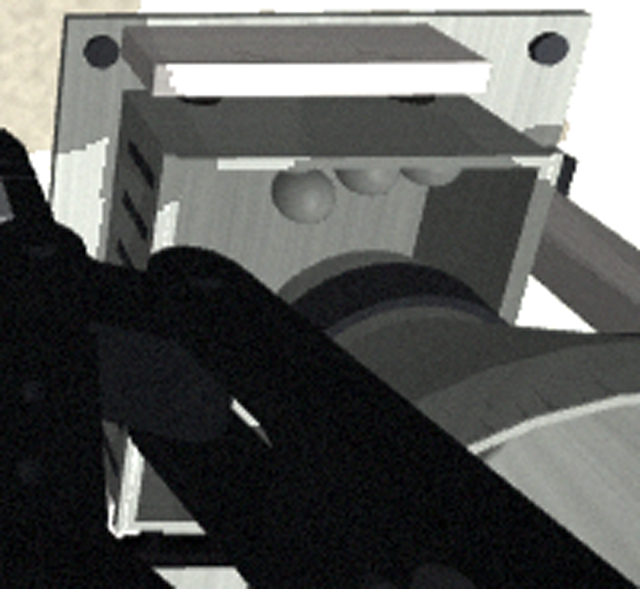

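```bash
python3 - <<'E'
from h import *
z=np.load('r21t.npz');im,d=z['im'],z['d'];P=cloud('top',d)
c=im[150:215,235:300].astype(float);c=np.clip(c*2.5,0,255).astype(np.uint8)
cv2.imwrite('pics/spout.png',cv2.resize(c[:,:,::-1],None,fx=8,fy=8,interpolation=cv2.INTER_CUBIC))
print(P[176:196:2,252:276:2,2].round(3))
z=np.load('r22.npz');c=np.clip(z['im'][175:235,195:285].astype(float)*2.5,0,255).astype(np.uint8)
cv2.imwrite('pics/r22b.png',cv2.resize(c[:,:,::-1],None,fx=8,fy=8,interpolation=cv2.INTER_CUBIC))
E
```

```text
[[0.131 0.121 0.123 0.116 0.116 0.108 0.12  0.111 0.118 0.13  0.127 0.137]
 [0.124 0.118 0.114 0.104 0.106 0.106 0.109 0.099 0.112 0.118 0.127 0.13 ]
 [0.122 0.119 0.104 0.107 0.098 0.115 0.103 0.103 0.101 0.114 0.127 0.14 ]
 [0.117 0.106 0.102 0.102 0.107 0.101 0.098 0.106 0.108 0.109 0.116 0.13 ]
 [0.121 0.108 0.106 0.101 0.1   0.109 0.109 0.096 0.109 0.105 0.123 0.125]
 [0.123 0.101 0.106 0.113 0.108 0.103 0.109 0.103 0.106 0.102 0.118 1.724]
 [0.127 0.113 0.114 0.114 0.106 0.105 0.11  0.107 0.114 0.113 0.116 0.126]
 [0.126 0.124 0.108 0.106 0.105 0.111 0.105 0.105 0.111 0.12  0.122 0.139]
 [0.137 0.12  0.116 0.103 0.101 0.107 0.11  0.111 0.123 0.127 0.134 0.139]
 [0.134 0.136 0.126 0.127 0.117 0.119 0.116 0.125 0.128 0.133 0.132 0.15 ]]
```

View pics/spout.png

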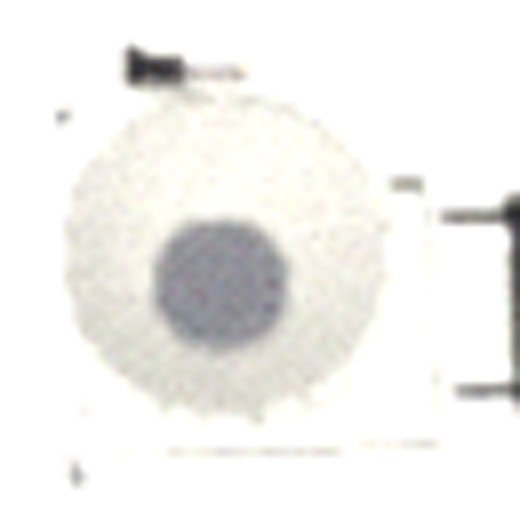

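View pics/r22b.png

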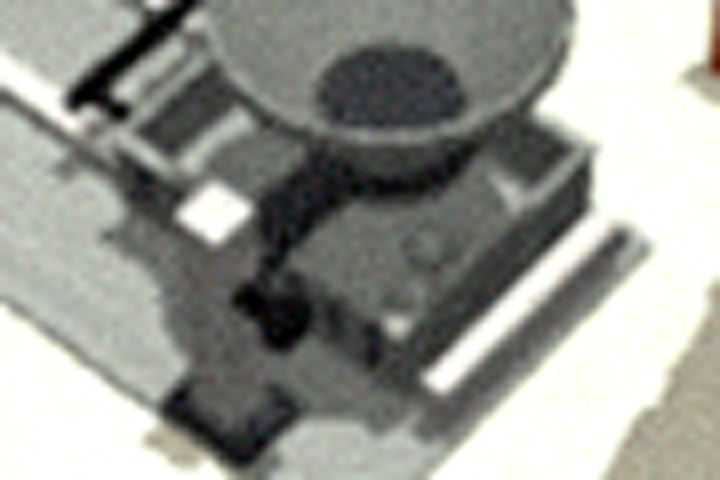

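Emit:
{"api": "send_rows", "payload": {
  "commands": [
    {"grip":0.45,"translation":[0,-0.02,0.01],"spin":0},
    {"grip":0.45,"translation":[0,-0.05,0.01],"spin":0},
    {"grip":0.45,"translation":[0,-0.08,0.01],"spin":0},
    {"grip":0.45,"translation":[0,-0.11,0.01],"spin":0},
    {"grip":0.45,"translation":[0,-0.13,0.01],"spin":0},
    {"grip":0.45,"translation":[0,-0.14,0.01],"spin":0},
    {"grip":0.45,"translation":[0,-0.14,0.01],"spin":0}
  ]
}}

```text
t: 44.48
tool_pos: [0.4025, -0.0007, 0.1759]
ee_rot: [0.693, 0.721, 0.0, 0.0]
wrist_force: [-0.4, 0.8, -0.0]
grip_width: 0.0383
```

```bash
python3 - <<'E'
from h import *
s,im,d,P=wcloud('w33');print(s['t'],s['tool_pos'],s['wrist_force'])
c=np.clip(im[80:384,262:512].astype(float)*1.8,0,255).astype(np.uint8)
cv2.imwrite('pics/w33z.png',cv2.resize(c[:,:,::-1],None,fx=1.95,fy=1.95,interpolation=cv2.INTER_CUBIC))
E
```

```text
44.4833 [ 0.40245117 -0.00070124  0.17591311] [-0.35510886  0.80131987 -0.04648588]
```

View pics/w33z.png

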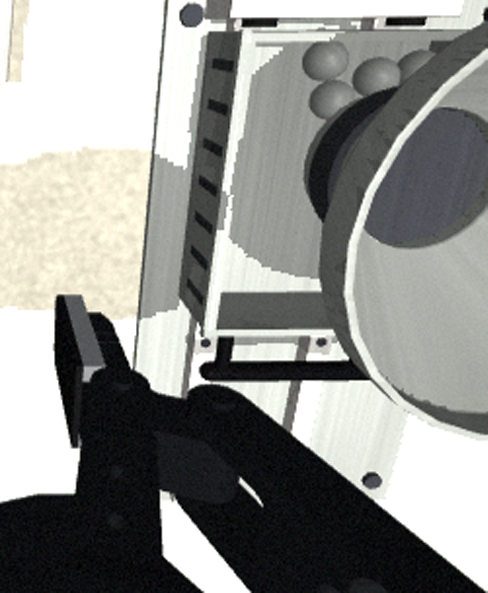

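```bash
python3 - <<'E'
from h import *
print(ticket.close_job())
E
```

```text
the job is handed in; nothing more can be done
None
```

The job is handed in: the tray is home, the balls were tipped through the funnel, and the scoop stands level and empty on the bench. I could count only four of the five balls in the tray.

**What I did**
- I pushed the tray against its stop until the force rose to about 20 N with no further movement.
- The moves cannot tilt the tool, so I gripped the scoop bar lightly and pressed the lip against the end stop. That made the scoop pivot in the fingers to about 13°.
- I then pressed the lip against the far collar of the funnel until it tipped to about 22°, and the balls rolled through.
- I set the scoop down by dragging it back to level.

**Last checks**
- **Tray:** the handle was at y = -0.097 m against about -0.099 m expected when home.
- **Scoop:** the bar read 0.3° of tilt just before release. Afterwards it looked empty and flat in the wrist, scene and top pictures.
- **Bystanders:** the bottle, rack and tip box had not visibly moved.
- **Balls:** one wrist picture clearly showed four in the tray; the fifth place was hidden behind the funnel. The wrist force fell by about 2 N during the pour against 1.6 N for five balls. No ball was seen in the scoop, on the funnel's cone or on the bench, so I take the fifth to be in the tray.

**Not clean**
- The scoop pressed briefly on the funnel rim, with up to 35 N at the wrist.
- A first attempt, gripping farther back where the fingers jammed on the post, failed to tip the scoop, and I had to grip again.
- I could not see past a dark surface in the funnel's spout, but it looked the same at the start.

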